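Carry a balanced glass column to its fork stand

ROBOT

A 7-joint arm with a two-finger parallel gripper is mounted at the origin on the work surface. World frame = base frame: x ahead of the robot, y to its left, z up, the work surface at z = 0. Lengths are in m, angles in rad, forces in N, time in s.
With the tool pointing down it reaches from about 0.425 to 0.975 m from the base axis. Payload 16.7 kg.
Tool frame: the origin (TCP) lies at the very end of the fingers, on their centre line; the grasp point (between the pads) lies 19 mm behind it; z points along the fingers, y is the line along which they close (so a half turn about z gives the same grasp; the last joint's range is limited). The gripper opens to 85 mm and grips with 20 to 120 N. Pads are 22 mm wide; open, the fingers measure 114 mm over their backs; the gripper's body (76 mm by 85 mm) begins 54 mm behind the grasp point. The pads swing forward as they close: fully open they stand 13 mm farther back than shut.
Start: joints at [1.004, 0.426, 0.074, 1.606, -0.034, 1.111, -0.067], TCP at [0.274, -0.617, 0.231] pointing down, gripper open.
Joint ranges: [-2.85, 2.85], [-0.5, 2.14], [-1.23, 1.37], [0.21, 2.46], [-1.02, 4.16], [0.16, 2.05], [-2.73, 2.73]. Speed limits (rad/s): [1.89, 1.89, 2.39, 2.39, 3.01, 3.01, 3.01].

INTERFACE

Orientations are given as a 3x3 rotation matrix whose columns are the frame's x, y, z axes.
In Python, from cell import robot gives the robot as it stands.
- The arm moves only by the tool send_rows, never from a script. Its argument "increments" is text: rows parted by semicolons, each of 7 numbers parted by spaces: the closure, from 0 (fully open) to 1 (shut), then the shift along the tool's x, y, z in mm, then the turn, a rotation vector about the tool's x, y, z in rad. In form: grip x y z ax ay az; .... A call has 1 to 20 rows; each row shifts and turns the commanded pose from where the row before left it, along the tool's axes as they then stand; what a row does not reach is not made up. A row lasts 1/10 s, in which the tool goes at most 50 mm and 8.59 degrees, less where a joint would pass 70% of its speed; a pose out of reach is approached as far as the arm can. A call is refused whole if a number of a shift passes 50 or a number of a turn 0.15, either way. A call with a gripper value outside its range is refused whole. The fingers move at their own pace and stop on an object; the grip force is fixed at half the most. Time passes only in rows, so rows that do not move let the fingers close. It gives the time, the measured TCP pose, the force, the opening and the grip force at its end, in the units of the state.
- robot.observe(): the state, without advancing time (a new reading comes with each control period).
- robot.snapshot(name): name is "scene" or "side" or "wrist"; returns the picture (420x560x3 uint8, red, green, blue); there is no depth.
- robot.camera_info(name): a dict with "fx", "fy", "cx", "cy" (pixels), "R" (3x3) and "t" (3): a world point X has camera coordinates R X + t; the wrist camera has in their place "hand_eye" (4x4, takes a point from camera to tool coordinates, whose origin is the TCP and whose axes are the flange's). Camera axes: x right, y down, z forward; pixel columns grow to the right and rows downward; lengths in m; the calibration is good to about 2 mm. A picture is of the moment at which its call begins: read the wrist's pose just before it. camera_info takes no time and is no camera call.
- robot.sign_off(): hands the job in; it is judged then, once.
The state is a dict: "time_s": time; "q": joint angles; "qd": joint speeds; "joint_torque": joint torques, N m; "tcp_pos": TCP position; "tool_rot": TCP orientation; "wrist_force": force on the tool from outside, world axes, zero at the start; "wrist_torque": the same for the moment, N m; "grip_width": finger opening in m; "finger_force": force on a finger pad.
Only numpy, scipy, OpenCV 4.12 (cv2) and the standard library are available. Lean on these libraries where they do the work, as an engineer would, in place of code of your own. Each camera call takes 0.05 s, during which the arm holds its last target. There are 200 camera calls.

TASK

The tall glass column leans over in its blue carrier because its rubber pivot is too soft to hold it up. Lift the carrier by the yellow handle, stand the column up close to where the carrier stood and keep it standing free and upright there for 4 seconds by steering the carrier; then carry it across without ever letting it lean over again, slide the column between the two red prongs of the station without knocking it, set the carrier down squarely on the white pad so that the prongs keep the column upright, and let go. Leave the glassware alone.

Things in the scene. Friction and masses are not known exactly. Their poses are not given: they have to be found in the camera images.
- carrier: Blue carrier, 0.5 kg: plate 240 (x) x 120 (y) x 12 mm. Origin: centre of its underside; +x points from handle to column, z up. Two aluminium yoke plates at x = 24 and 96 mm, 140 mm high, 50 mm wide, carry the column's pivot at (60, 0, 125) mm. A steel ballast lies on the plate under the handle. It starts standing on the bench.
- handle (a point): Centre of the carrier's yellow handle block, 60 (x) x 30 (y) x 40 (z) mm, on a 22 mm square post, at (-60, 0, 200) mm in the carrier. Axes as the carrier's. Grip it from above, fingers closing along y.
- pivot (a point): The column's pivot, fixed in the carrier, 125 mm above its underside. Its axis is the carrier's x: the column swings only towards the carrier's +y or -y, to stops 0.3 rad from the carrier's upright. Its rubber acts as a spring of 0.028 N m/rad towards the carrier's upright (damping 0.0015 N m s/rad), so rolling the carrier about x drives the column; sideways acceleration does too.
- column: Glass column, 0.4 kg (+-10 %), in the yoke. Origin on the pivot, z up along the column, x along the pivot axis. Reaches 100 mm below to 155 mm above the pivot; tube 36 mm across. Centre of mass 11 mm above the pivot, inertia about it 0.0038 kg m2: gravity's 0.043 N m per rad of lean beats the spring, so it falls (time constant 0.5 s) to a stop. It starts resting on one of the stops.
- column_top (a point): Centre of the top of the column's orange head, 155 mm above the pivot along the column. The head is 52 mm across and 40 mm high.
- station: Fixed station: white pad 270 (x) x 150 (y) x 10 mm high; origin at the centre of its underside on the bench, z up. A grey post, 76 mm wide and 260 mm high, stands on its +x end from x = 150 to 180 mm and carries the red fork. The carrier enters lifted, moving along the station's +x, then is set down with its x along the station's x.
- seat (a point): Centre of the top face of the station's white pad, 10 mm above the bench; axes as the station's. The carrier's origin belongs here; the column then stands at x = 60 mm, between the prongs.
- fork (a point): Between the ends of the straight part of the red prongs, 235 mm above the bench, at x = 50 mm in the station; axes as the station's. Two round prongs, 12 mm thick, run along x from the post to here at y = +31 and -31 mm (50 mm clear between them), then flare to y = +53 and -53 mm at x = 30 mm in the station.
- solvent_bottle: Glass bottle with orange cap, 76 mm in diameter, 170 mm high, bystander. Origin under its centre.
- beaker: Glass beaker, 80 mm in diameter, 100 mm high, bystander. Origin under its centre.
- flask: Green conical flask, 84 mm in diameter, 130 mm high, bystander. Origin under its centre.

How it is judged:
By the outcome, as a careful person would: the job done as asked, in the order asked, and still so for the second after the job is handed in, with the robot touching nothing.
It also fails if it takes over 70 s, if anything falls off the work surface, if the arm or the gripper's body presses on something with over 40 N, if the wrist force passes 120 N, or if a joint passes its speed limit or range.

## Working session

There is one attempt and no reset: what is moved stays moved. The work goes in short steps, Python scripts to look and compute and a tool call to move; the robot and the scene stay as the last step left them, time stands still between calls to the robot, and variables do not carry over. Pictures are saved under pics/ and viewed, at most 10 in all, crops included, and the job is handed in when it is done.

Besides the shell and the picture viewer there is one more tool, called as name(argument=value, ...), one argument or row to a line, values as JSON. send_rows: Moves the arm, as the interface text tells. Its arguments: {"type":"object","properties":{"increments":{"type":"string"}},"required":["increments"]}

```bash
ls; mkdir -p pics; python3 - <<'E'
from cell import robot
import cv2,numpy as np
a=robot.snapshot("scene");b=robot.snapshot("side")
cv2.imwrite("pics/scene0.png",a[...,::-1]);cv2.imwrite("pics/side0.png",b[...,::-1])
for n in("scene","side","wrist"):print(n,robot.camera_info(n))
s=robot.observe();print(s["time_s"],s["tcp_pos"],s["tool_rot"],s["grip_width"])
E
```

```text
pics
scene {'fx': 480.3651402005099, 'fy': 480.3651402005099, 'cx': 277.91496655076196, 'cy': 208.67791991320416, 'R': array([[-0.73648096,  0.67645314,  0.00263505],
       [ 0.4533894 ,  0.49650618, -0.74021596],
       [-0.50202973, -0.54396025, -0.67236403]]), 't': array([ 0.43684671, -0.14340764,  1.7372137 ])}
side {'fx': 444.9161470794353, 'fy': 444.9161470794353, 'cx': 279.38370909150046, 'cy': 204.44709813008868, 'R': array([[-0.91436193, -0.4048007 ,  0.00886894],
       [-0.24865478,  0.54410372, -0.80132511],
       [ 0.31955134, -0.73490648, -0.59816336]]), 't': array([0.56716287, 0.31690203, 1.17736848])}
wrist {'fx': 367.637764864382, 'fy': 367.637764864382, 'cx': 281.3879912370619, 'cy': 212.6164132893189, 'hand_eye': array([[-5.75623052e-04, -9.55320074e-01, -2.95572707e-01,
         7.51027225e-02],
       [ 9.99999264e-01, -8.65648082e-04,  8.50377438e-04,
        -2.24346519e-04],
       [-1.06824458e-03, -2.95572000e-01,  9.55319869e-01,
        -1.41175273e-01],
       [ 0.00000000e+00,  0.00000000e+00,  0.00000000e+00,
         1.00000000e+00]])}
0.1 [ 0.2736803  -0.61658887  0.2306515 ] [[ 9.14010744e-01  4.05689590e-01 -5.62358267e-04]
 [ 4.05689974e-01 -9.14010084e-01  1.10025638e-03]
 [-6.76385669e-05 -1.23378926e-03 -9.99999237e-01]] 0.08502760726851769
```

View pics/scene0.png

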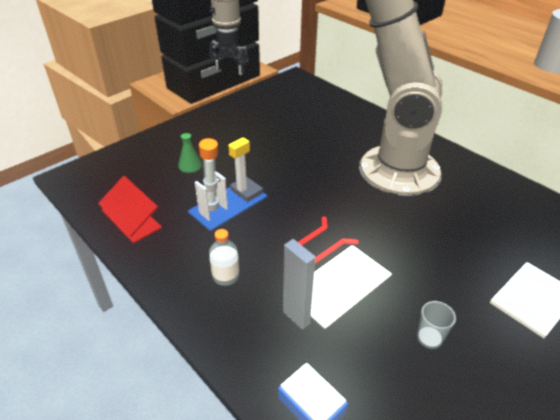

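View pics/side0.png

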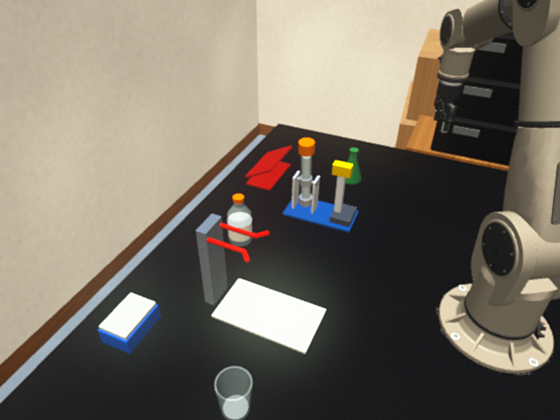

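Scene view: handle (239,148), orange head (208,149), blue plate around (228,205), pad around (345,283), post (298,285), bottle (224,258), flask (189,153), beaker (435,325). Side view: handle (342,169), head (306,147), plate (320,214), pad (270,315). Next I'll measure these.

```bash
cat > h.py <<'E'
import cv2,numpy as np
from cell import robot
CI={n:robot.camera_info(n) for n in("scene","side")}
def ray(n,p):
    c=CI[n];R=np.array(c["R"]);t=np.array(c["t"])
    d=R.T@np.array([(p[0]-c["cx"])/c["fx"],(p[1]-c["cy"])/c["fy"],1.]);return -R.T@t,d/np.linalg.norm(d)
def onz(n,p,z):
    o,d=ray(n,p);return o+d*(z-o[2])/d[2]
def proj(n,X):
    c=CI[n];v=c["R"]@np.asarray(X)+c["t"];return np.array([c["fx"]*v[0]/v[2]+c["cx"],c["fy"]*v[1]/v[2]+c["cy"]])
def tri(pa,pb):
    A=np.zeros((3,3));b=np.zeros(3)
    for n,p in(("scene",pa),("side",pb)):
        o,d=ray(n,p);M=np.eye(3)-np.outer(d,d);A+=M;b+=M@o
    X=np.linalg.solve(A,b);return X,[np.round(proj(n,X)-p,1) for n,p in(("scene",pa),("side",pb))]
RNG={"orange":((6,180,90),(17,255,255)),"yellow":((22,180,90),(34,255,255)),"blue":((105,150,50),(125,255,255)),"white":((0,0,150),(179,60,255)),"red":((0,200,90),(4,255,255)),"green":((50,120,30),(80,255,255))}
def mask(im,c):
    return cv2.inRange(cv2.cvtColor(im,cv2.COLOR_RGB2HSV),np.array(RNG[c][0]),np.array(RNG[c][1]))
def blobs(im,c,mn=15):
    n,l,s,ce=cv2.connectedComponentsWithStats(mask(im,c))
    return [(s[i],ce[i],l==i) for i in range(1,n) if s[i][4]>=mn]
E
python3 - <<'E'
from h import *
im={n:cv2.imread(f"pics/{n}0.png")[...,::-1].copy() for n in("scene","side")}
for n in im:
    for c in RNG:
        for s,ce,m in blobs(im[n],c):
            if c=="white" and s[4]<1500: continue
            if c=="white" and s[1]<200: continue
            print(n,c,s,ce.round(1))
            if c in("white","blue") and s[4]>250:
                ct=cv2.findContours(m.astype(np.uint8),0,2)[0][0]
                r=cv2.approxPolyDP(cv2.convexHull(ct),4,True)[:,0]
                for p in r: print("   ",p,onz(n,p,.01 if c=="white" else .012).round(3))
E
```

```text
scene orange [199 138  19  21 190] [208.  150.8]
scene orange [216 237   7   4  15] [219.2 238.5]
scene yellow [229 139  20  19 185] [238.8 149.5]
scene yellow [201 140  15   9 102] [207.8 143.9]
scene blue [188 188  79  42 860] [225.7 209.8]
    [266 195] [ 0.459 -0.205  0.012]
    [210 229] [ 0.695 -0.201  0.012]
    [188 210] [ 0.695 -0.319  0.012]
    [228 188] [ 0.531 -0.32   0.012]
scene blue [279 387  13  15  25] [283.5 393.2]
scene white [ 310  245   82   84 3870] [343.5 284.2]
    [353 245] [0.418 0.142 0.01 ]
    [391 275] [0.427 0.291 0.01 ]
    [324 328] [0.694 0.284 0.01 ]
    [310 316] [0.694 0.234 0.01 ]
    [313 272] [0.582 0.135 0.01 ]
scene white [ 490  262   70   76 3266] [530.8 298.9]
    [526 262] [0.098 0.526 0.01 ]
    [559 280] [0.094 0.621 0.01 ]
    [559 319] [0.223 0.678 0.01 ]
    [544 337] [0.305 0.676 0.01 ]
    [490 302] [0.306 0.529 0.01 ]
scene white [ 280  363   67   57 2086] [312.8 392.7]
    [304 363] [0.801 0.319 0.01 ]
    [346 400] [0.796 0.449 0.01 ]
    [327 419] [0.859 0.449 0.01 ]
    [312 419] [0.884 0.427 0.01 ]
    [280 385] [0.882 0.321 
[... 828 characters left out ...]
[0.423 0.14  0.01 ]
    [304 353] [0.424 0.295 0.01 ]
side white [ 439  284  114   87 3151] [491.2 339. ]
    [442 299] [ 0.138 -0.023  0.01 ]
    [459 285] [ 0.101 -0.097  0.01 ]
    [471 284] [ 0.069 -0.116  0.01 ]
    [542 317] [-0.114 -0.069  0.01 ]
    [552 335] [-0.136 -0.016  0.01 ]
    [549 356] [-0.127  0.056  0.01 ]
    [520 370] [-0.062  0.128  0.01 ]
    [478 360] [0.032 0.14  0.01 ]
    [446 332] [0.113 0.087 0.01 ]
    [440 318] [0.134 0.047 0.01 ]
side red [ 246  146   46   44 1071] [268.4 169.2]
side red [220 223  50  15 202] [245.9 231.2]
side red [207 238  43  24 231] [230.2 247.3]
side green [350 147   9   6  41] [353.7 149.7]
side green [346 154  15  31 238] [353.8 171.2]
```

```bash
python3 - <<'E'
from h import *
def sh(t,a,b): X,e=tri(a,b);print(t,X.round(4),e)
im={n:cv2.imread(f"pics/{n}0.png")[...,::-1].copy() for n in("scene","side")}
m=mask(im["scene"],"orange")|0; y=mask(im["scene"],"yellow")
def cen(n,box,cs):
    mm=sum((mask(im[n],c)>0).astype(int) for c in cs);x0,y0,x1,y1=box;Y,X=np.nonzero(mm[y0:y1,x0:x1]);print(n,len(X),X.min()+x0,X.max()+x0,Y.min()+y0,Y.max()+y0);return np.array([X.mean()+x0,Y.mean()+y0])
hd=cen("scene",(195,130,225,165),("orange","yellow")),cen("side",(290,130,320,165),("orange","yellow"))
sh("head",*hd)
hn=cen("scene",(226,130,255,165),("orange","yellow")),cen("side",(328,155,360,185),("orange","yellow"))
sh("handle",*hn)
sh("cap",(221.5,236),(238,199)); sh("flasktop",(187,136),(353.7,149.5))
def rect(n,c,box,z):
    M=(mask(im[n],c)>0).astype(np.uint8);B=np.zeros_like(M);x0,y0,x1,y1=box;B[y0:y1,x0:x1]=M[y0:y1,x0:x1]
    ct=max(cv2.findContours(B,0,1)[0],key=cv2.contourArea)[:,0]
    P=np.array([onz(n,p,z)[:2] for p in ct],np.float32)
    r=cv2.minAreaRect(P);print(n,c,r)
rect("side","white",(200,270,335,360),.01);rect("scene","blue",(185,180,270,235),.012);rect("side","blue",(280,195,362,240),.012)
# straight edge fits
def edge(t,n,c,box,z,side):
    M=mask(im[n],c)>0;x0,y0,x1,y1=box;pts=[]
    for x in range(x0,x1):
        Y=np.nonzero(M[y0:y1,x])[0]
        if len(Y): pts.append(onz(n,(x,(Y.max()+.5 if side=="bot" else Y.min()-.5)+y0),z)[:2])
    v=cv2.fitLine(np.array(pts,np.float32),cv2.DIST_HUBER,0,.001,.001).ravel();print(t,v.round(4),"yaw",np.arctan2(v[1],v[0])%np.pi)
edge("pad side +y edge (side)","side","white",(216,300,300,360),.01,"bot")
edge("pad -y edge(side)","side","white",(242,270,322,320),.01,"top")
edge("pad +y edge(scene)","scene","white",(328,260,388,335),.01,"bot")
edge("pad -y edge(scene)","scene","white",(326,240,350,300),.01,"top")
edge("car +y edge bottom(scene)","scene","blue",(213,185,264,235),.0,"bot")
edge("car +y bottom (side)","side","blue",(286,195,344,240),.0,"bot")
E
```

```text
scene 292 199 217 138 158
side 189 298 314 137 155
head [ 0.6378 -0.2471  0.2577] [array([0.5, 1.8]), array([ 0.7, -1.6])]
scene 191 229 248 138 157
side 309 332 353 160 177
handle [ 0.5201 -0.2596  0.2001] [array([-0.1, -0.4]), array([-0.2,  0.3])]
cap [ 0.7694 -0.0261  0.1614] [array([0.2, 0.6]), array([ 0.3, -0.5])]
flasktop [ 0.5468 -0.5128  0.1332] [array([0.1, 0.4]), array([ 0.1, -0.3])]
side white ((0.5562018156051636, 0.21565306186676025), (0.15484634041786194, 0.2725273072719574), 89.05401611328125)
scene blue ((0.577851414680481, -0.259135901927948), (0.12118452042341232, 0.2412409633398056), 89.88644409179688)
side blue ((0.5774887800216675, -0.25278666615486145), (0.24276643991470337, 0.13327546417713165), 0.5096260905265808)
pad side +y edge (side) [ 0.9999 -0.0157  0.5529  0.2932] yaw 3.1259212
pad -y edge(side) [ 0.9999 -0.0168  0.554   0.1382] yaw 3.1247573
pad +y edge(scene) [ 0.9999 -0.0173  0.5687  0.2904] yaw 3.1242874
pad -y edge(scene) [ 0.9998 -0.0178  0.4779  0.1347] yaw 3.123803
car +y edge bottom(scene) [ 1.      0.0017  0.5755 -0.2098] yaw 0.0017281846
car +y bottom (side) [ 1.      0.0029  0.5795 -0.2005] yaw 0.0028525123
```

```bash
python3 - <<'E'
from h import *
for s in(-.3,-.15,0,.1,.2,.3):
    X=np.array([.638,-.259,.125])+.135*np.array([0,np.sin(s),np.cos(s)]);print(s,proj("scene",X).round(1),proj("side",X).round(1))
a=cv2.imread("pics/scene0.png")[120:240,170:280];b=cv2.imread("pics/side0.png")[125:245,265:375]
cv2.imwrite("pics/crop0.png",cv2.resize(np.hstack([a,b]),None,fx=3.6,fy=3.6,interpolation=2))
E
```

```text
-0.3 [197.9 143.7] [312.3 140.6]
-0.15 [201.7 145.3] [310.2 142.1]
0 [205.8 147.8] [308.  144.4]
0.1 [208.6 150. ] [306.4 146.5]
0.2 [211.5 152.6] [304.9 149. ]
0.3 [214.4 155.6] [303.3 151.8]
```

View pics/crop0.png

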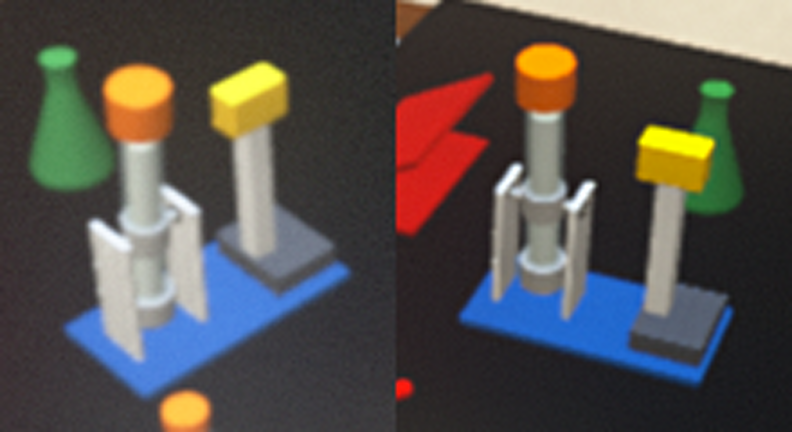

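Picture: the column leans only slightly in both views (about 0.1 rad towards +y), less than the 0.3 stop. I'll recheck it after the approach move.

send_rows(
  increments="0 31 -19 -6 0 0 0;0 31 -19 -6 0 0 0;0 31 -19 -6 0 0 0;0 31 -19 -6 0 0 0;0 31 -19 -6 0 0 0;0 31 -19 -6 0 0 0;0 31 -19 -6 0 0 0;0 31 -19 -6 0 0 0;0 31 -19 -6 0 0 0;0 31 -19 -6 0 0 0;0 31 -19 -6 0 0 0;0 31 -19 -6 0 0 0;0 0 0 0 0 0 0.083;0 0 0 0 0 0 0.083;0 0 0 0 0 0 0.083;0 0 0 0 0 0 0.083;0 0 0 0 0 0 0.085;0 0 0 0 0 0 0",
)

```text
time_s: 1.9
tcp_pos: [0.5212, -0.2575, 0.303]
tool_rot: [[1.0, -0.001, -0.001], [-0.001, -1.0, 0.0], [-0.001, -0.0, -1.0]]
wrist_force: [0.6, 0.1, -0.5]
grip_width: 0.0855
finger_force: 0.0
```

```bash
cat >> h.py <<'E'
def bbox(n,im,guess,r=22):
    "head outline centre near guess (orange+yellowish), via largest blob"
    hsv=cv2.cvtColor(im,cv2.COLOR_RGB2HSV);m=cv2.inRange(hsv,np.array((4,150,80)),np.array((24,255,255)))
    x0,y0=np.maximum(np.round(guess).astype(int)-r,0);w=m[y0:y0+2*r,x0:x0+2*r]
    k,l,s,c=cv2.connectedComponentsWithStats(w);i=1+np.argmax(s[1:,4]);Y,X=np.nonzero(l==i)
    return np.array([X.mean()+x0,Y.mean()+y0]),s[i]
E
python3 - <<'E'
from h import *
s=robot.observe();print(s["time_s"],s["tcp_pos"].round(4),s["tool_rot"].round(4).tolist(),s["q"].round(3))
for k in range(2):
    for n,g in(("scene",(208,149)),("side",(306,147))):
        im=robot.snapshot(n);print(n,*bbox(n,im,g))
        cv2.imwrite(f"pics/{n}1.png",im[...,::-1])
print(robot.observe()["time_s"])
E
```

```text
1.9 [ 0.5212 -0.2575  0.303 ] [[1.0, -0.0008, -0.0006], [-0.0008, -1.0, 0.0002], [-0.0006, -0.0002, -1.0]] [ 0.417  0.22  -0.082  1.729  0.019  1.194 -1.241]
scene [214.29333333 153.67466667] [ 19  16  21  22 375]
side [302.86435331 151.43533123] [ 10  17  18  20 317]
scene [214.35449735 153.67989418] [ 19  16  21  23 378]
side [302.86666667 151.47301587] [ 10  17  18  20 315]
2.1
```

send_rows(
  increments="0 -1 2 20 0 0 0;0 0 0 25 0 0 0;0 0 0 25 0 0 0;0 0 0 20 0 0 0;0 0 0 15 0 0 0;0 0 0 10 0 0 0;0 0 0 7 0 0 0;0 0 0 0 0 0 0;1 0 0 0 0 0 0;1 0 0 0 0 0 0;1 0 0 0 0 0 0;1 0 0 0 0 0 0;1 0 0 0 0 0 0;1 0 0 0 0 0 0;1 0 0 0 0 0 0;1 0 0 0 0 0 0;1 0 0 0 0 0 0;1 0 0 0 0 0 0;1 0 0 0 0 0 0",
)

```text
time_s: 4.0
tcp_pos: [0.5202, -0.26, 0.1816]
tool_rot: [[1.0, 0.0, 0.0], [0.0, -1.0, -0.0], [0.0, 0.0, -1.0]]
wrist_force: [-3.1, -4.4, 6.5]
grip_width: 0.0297
finger_force: 62.1
```

```bash
python3 - <<'E'
from h import *
s=robot.observe();print(s["time_s"],s["tcp_pos"].round(4),s["tool_rot"].round(4).tolist(),s["grip_width"],s["finger_force"],s["wrist_force"].round(2),s["wrist_torque"].round(3))
E
```

```text
4.0 [ 0.5202 -0.26    0.1816] [[1.0, 0.0002, 0.0], [0.0002, -1.0, -0.0003], [0.0, 0.0003, -1.0]] 0.02974613198325742 62.06375598907471 [-3.09 -4.37  6.48] [-0.628  0.608 -0.106]
```

send_rows(
  increments="1 0 0 -3 0 0 0;1 0 0 -6 0 0 0;1 0 0 -8 0 0 0;1 0 0 -8 0 0 0;1 0 0 -8 0 0 0;1 0 0 -8 0 0 0;1 0 0 -8 0 0 0;1 0 0 -8 0 0 0;1 0 0 -8 0 0 0",
)

```text
time_s: 4.9
tcp_pos: [0.5203, -0.2596, 0.247]
tool_rot: [[1.0, 0.001, 0.0], [0.001, -1.0, 0.0], [0.0, -0.0, -1.0]]
wrist_force: [-0.8, 0.4, -8.5]
grip_width: 0.0296
finger_force: 60.6
```

```bash
python3 - <<'E'
from h import *
P=np.array([-.059,0,.1815])
for k in range(2):
  for n in("scene","side"):
    s=robot.observe();im=robot.snapshot(n)
    cv2.imwrite(f"pics/{n}2.png",im[...,::-1])
    T=s["tool_rot"];C=np.c_[T[:,0],-T[:,1],-T[:,2]];o=s["tcp_pos"]-C@P
    X=o+C@np.array([.06,0,.125])+.135*np.array([0,np.sin(.3),np.cos(.3)]);g=proj(n,X)
    c,st=bbox(n,im,g);H=proj(n,o+C@np.array([-.06,0,.2]))
    print(n,s["time_s"],s["tcp_pos"].round(4),"head",c.round(2),"off",(c-g).round(2),"handlepred",H.round(1),"handle",[b[1].round(1) for b in blobs(im,"yellow",100)])
    for st,ce,m in blobs(im,"blue",500):
        ct=cv2.findContours(m.astype(np.uint8),0,1)[0][0][:,0]
        Q=np.array([onz(n,p,o[2]+.012)[:2] for p in ct],np.float32)
        if abs(ce[0]-g[0])<60: print("  plate",cv2.minAreaRect(Q),o.round(4),"extents",np.c_[Q.min(0),Q.max(0)].round(4).tolist())
print(s["tool_rot"].round(4).tolist(),s["wrist_force"],s["wrist_torque"])
E
```

```text
scene 4.9 [ 0.5203 -0.2596  0.247 ] head [213.21 135.21] off [ 1.37 -1.08] handlepred [237.7 130.8] handle [array([213.6, 131.8])]
  plate ((0.5761435627937317, -0.2575676441192627), (0.24216428399085999, 0.12466277182102203), 0.16635574400424957) [ 0.5793 -0.2595  0.0655] extents [[0.45489999651908875, 0.6973000168800354], [-0.3199999928474426, -0.1949000060558319]]
side 4.95 [ 0.5208 -0.2598  0.2483] head [303.12 133.7 ] off [-0.59  1.37] handlepred [343.9 150.2] handle [array([302.6, 129.4]), array([349.6, 151.3])]
  plate ((0.5770245790481567, -0.2505447566509247), (0.2421741783618927, 0.13635559380054474), 0.6254591941833496) [ 0.5801 -0.2599  0.0669] extents [[0.4560000002384186, 0.6980000138282776], [-0.3199999928474426, -0.18250000476837158]]
scene 5.0 [ 0.5209 -0.2598  0.2477] head [212.87 135.03] off [ 1.33 -1.04] handlepred [237.5 130.6] handle [array([213.4, 131.5])]
  plate ((0.5769215226173401, -0.2570721507072449), (0.24246340990066528, 0.12402920424938202), 0.17649631202220917) [ 0.5802 -0.2599  0.0663] extents [[0.45559999346733093, 0.6983000040054321], [-0.3192000091075897, -0.19509999454021454]]
side 5.05 [ 0.5206 -0.2597  0.2469] head [303.15 134.21] off [-0.62  1.38] handlepred [343.9 150.7] handle [array([302.8, 129.8]), array([349.7, 151.9])]
  plate ((0.5758122801780701, -0.25048017501831055), (0.24148693680763245, 0.13543707132339478), 0.3610566258430481) [ 0.5797 -0.2597  0.0654] extents [[0.45500001311302185, 0.6965000033378601], [-0.3181000053882599, -0.18230000138282776]]
[[1.0, 0.0007, 0.0009], [0.0007, -1.0, -0.0003], [0.0009, 0.0003, -1.0]] [ -0.11214063   0.58320992 -10.46854823] [ 0.00334058  0.39257523 -0.03197457]
```

```bash
python3 - <<'E'
from h import *
a=cv2.imread("pics/scene2.png")[80:220,170:280];b=cv2.imread("pics/side2.png")[85:225,265:375]
cv2.imwrite("pics/crop2.png",cv2.resize(np.hstack([a,b]),None,fx=3.6,fy=3.6,interpolation=2))
for n,i in(("scene","1"),("scene","2"),("side","1"),("side","2")):
    im=cv2.imread(f"pics/{n}{i}.png")[...,::-1].copy();g={"scene1":(214,154),"scene2":(213,135),"side1":(303,151),"side2":(303,134)}[n+i]
    print(n,i,*bbox(n,im,g))
E
```

```text
scene 1 [214.35449735 153.67989418] [ 13  11  21  23 378]
scene 2 [212.86797066 135.03178484] [ 12  11  22  23 409]
side 1 [302.86666667 151.47301587] [ 13  13  18  20 315]
side 2 [303.1483871  134.20645161] [ 13  12  19  21 310]
```

View pics/crop2.png

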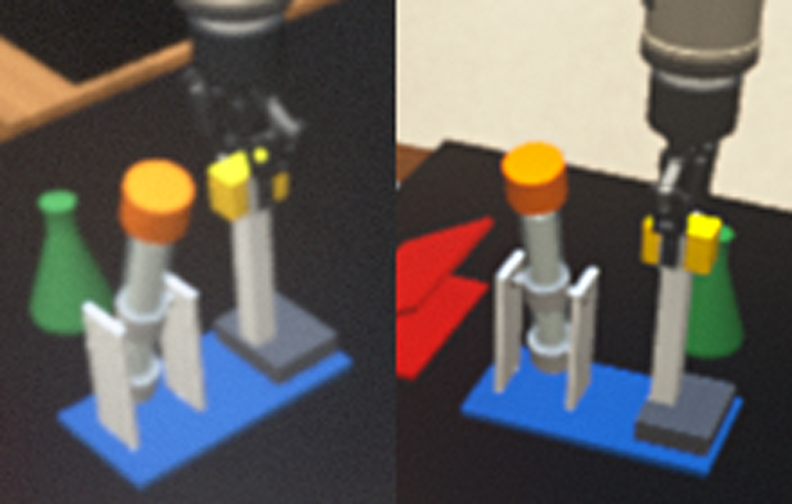

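Picture: the carrier hangs close to level, and the column rests on its +y stop. I'll check the carrier's tilt by triangulating the plate corners before and after the lift, and write the estimator and planner at the same time.

```bash
cat > ctl.py <<'E'
from h import *
import sys,json,os
from scipy.optimize import least_squares
I,MGL,K,C,ML=.0038,.0432,.028,.0015,.0044
DT=.01
def sim(th,w,d,phi,v,T,v0=0.,kick=True):
    """phi: carrier-lean knots every .1s (len n+1), v: pivot y-speed per .1 s interval; returns states each .01"""
    out=[];vp=v0
    for i in range(len(v)):
        w-=ML/I*(v[i]-vp);vp=v[i]
        dp=(phi[i+1]-phi[i])/.1
        for k in range(10):
            p=phi[i]+dp*DT*(k+.5);r=th-p
            a=(MGL*np.sin(th)-K*(th-p-d)-C*(w-dp))/I
            if abs(r)>.3: a-=(600*(r-np.sign(r)*.3)+40*(w-dp))*.2
            w+=a*DT;th+=w*DT;out.append((th,w))
    return np.array(out)
P=np.array([-.0575,0,.1815])
def carrier(s):
    T=s["tool_rot"];R=np.c_[T[:,0],-T[:,1],-T[:,2]];return R,s["tcp_pos"]-R@P
def lean_of(R): return -np.arctan2(R[2,1],R[2,2])
def headpx(n,R,o,th):
    h=R@[1,0,0];h[2]=0;h/=np.linalg.norm(h);y=np.cross([0,0,1.],h)
    return proj(n,o+R@np.array([.06,0,.125])+.135*(y*np.sin(th)+np.array([0,0,np.cos(th)])))
OFF={"scene":np.array([.6,-1.4]),"side":np.array([-.5,.6])}
def meas(n,th0):
    s=robot.observe();im=robot.snapshot(n);R,o=carrier(s);th=th0
    c,st=bbox(n,im,headpx(n,R,o,th));c=c-OFF[n]
    for _ in range(5):
        g=headpx(n,R,o,th);J=(headpx(n,R,o,th+.01)-g)/.01;th+=J@(c-g)/(J@J)
    e=c-headpx(n,R,o,th);return th,lean_of(R),e,st[4],s,im
E
python3 - <<'E'
from h import *
from ctl import *
def hull(n,i):
    im=cv2.imread(f"pics/{n}{i}.png")[...,::-1].copy()
    b=[m for s,c,m in blobs(im,"blue",500) if 180<c[0]<330 and c[1]<230][0]
    ct=cv2.findContours(b.astype(np.uint8),0,1)[0][0][:,0].astype(float)
    f=lambda a:ct[np.argmax(ct@np.array(a))]
    def avg(a): # soft extreme
        v=ct@np.array(a,float);w=v>v.max()-1.0;return ct[w].mean(0)
    return dict(L=avg((-1,0)),B=avg((0,1)),R=avg((1,0)),T=avg((0,-1)))
for i in("1","2"):
    a,b=hull("scene",i),hull("side",i)
    print(i,{k:v.round(1).tolist() for k,v in a.items()},{k:v.round(1).tolist() for k,v in b.items()})
    print(" col+y",tri(a["B"],b["L"]),"\n handle+y",tri(a["R"],b["B"]))
s=robot.observe();print(s["time_s"])
E
```

```text
1 {'L': [189.0, 211.0], 'B': [210.0, 229.0], 'R': [266.0, 195.0], 'T': [228.5, 188.0]} {'L': [282.0, 212.0], 'B': [347.5, 232.0], 'R': [358.0, 211.0], 'T': [299.5, 196.0]}
 col+y (array([ 0.69693928, -0.19671073,  0.01460615]), [array([0.1, 0.4]), array([ 0.2, -0.3])]) 
 handle+y (array([ 0.46091174, -0.2005882 ,  0.00893437]), [array([0.5, 1.5]), array([ 0.7, -1.5])])
2 {'L': [186.0, 195.0], 'B': [208.5, 214.0], 'R': [267.0, 180.0], 'T': [228.0, 172.0]} {'L': [283.0, 198.0], 'B': [350.0, 217.0], 'R': [361.0, 196.5], 'T': [300.0, 181.0]}
 col+y (array([ 0.6944452 , -0.19810625,  0.07467693]), [array([0.2, 0.6]), array([ 0.3, -0.5])]) 
 handle+y (array([ 0.45866753, -0.19714517,  0.07468055]), [array([0.4, 1.5]), array([ 0.7, -1.4])])
5.1
```

```bash
cat >> ctl.py <<'E'
def sim(x,phi,v,dur,v0=0.):
    "x=[th,w,d]; phi knots len n+1; v pivot y-speed per interval; dur seconds per interval"
    th,w,d=x;out=[];vp=v0
    for i in range(len(v)):
        w-=ML/I*(v[i]-vp);vp=v[i];dp=(phi[i+1]-phi[i])/dur[i];n=max(1,int(round(dur[i]/DT)))
        for k in range(n):
            p=phi[i]+dp*DT*(k+.5);r=th-p
            a=(MGL*np.sin(th)-K*(th-p-d)-C*(w-dp))/I
            if abs(r)>.3 and r*(w-dp)>0: w=dp;a=0 if a*r>0 else a
            w+=a*DT;th+=w*DT
        out.append((th,w))
    return np.array(out)
def fin(x,*a): o=sim(x,*a)[-1];return np.array([o[0],o[1],x[2]])
def prop(x,S,phi,v,dur,v0=0.):
    f=fin(x,phi,v,dur,v0);J=np.array([(fin(x+e,phi,v,dur,v0)-f)/1e-4 for e in np.eye(3)*1e-4]).T;t=sum(dur)
    return f,J@S@J.T+np.diag([.001**2,.02**2,.004**2])*t
def plan(x,phi0,vs,n,hold=.2,m=10,lim=.12):
    "n rows now (y speeds vs), camera hold, m rows later"
    N=n+m;dur=[.1]*n+[hold]+[.1]*m;v=list(vs)+[0]*(m+1)
    def kn(u): return phi0+np.r_[0,np.cumsum(np.r_[u[:n],0,u[n:]])]
    def res(u):
        k=kn(u);o=sim(x,k,v,dur)
        return np.r_[o[:,0]*2,o[:,1]*.5,o[-1]*[20,10],(k[-1]+x[2])*10,(k[n]+x[2])*.5,u*.8,np.diff(np.r_[0,u])*.3]
    r=least_squares(res,np.zeros(N),bounds=(-lim,lim));return r.x,sim(x,kn(r.x),v,dur)
E
cat > step.py <<'E'
# usage: step.py "dphi list actually sent (rad, lean +y)" "y mm per row sent" "y mm next rows" [npics]
from ctl import *
F="st.json";st=json.load(open(F));x=np.array(st["x"]);S=np.array(st["S"]);phi=st["phi"]
f=lambda a:[float(z) for z in a.split()]
dp,ym,yn=f(sys.argv[1]),f(sys.argv[2]),f(sys.argv[3]);npic=int(sys.argv[4]) if len(sys.argv)>4 else 4
if dp:
    k=phi+np.r_[0,np.cumsum(dp)];o=sim(x,k,np.array(ym)/100,[.1]*len(dp));print("lean thru rows",o[:,0].round(3))
    x,S=prop(x,S,k,np.array(ym)/100,[.1]*len(dp));vend=ym[-1]/100;phi=k[-1]
    x[1]+=ML/I*vend
for i in range(npic):
    n=("scene","side")[i%2];th,ph,e,ar,s,im=meas(n,x[0]);R=.006
    if i==0: cmd=phi;print("t",round(s["time_s"],2),"tcp",s["tcp_pos"].round(4),"phi cmd/meas",round(cmd,4),round(ph,4),"yaw",round(np.arctan2(s["tool_rot"][1,0],s["tool_rot"][0,0]),4),"pitch",round(s["tool_rot"][2,0],4))
    g=S[:,0]/(S[0,0]+R*R);inn=th-x[0];x=x+g*inn;S=S-np.outer(g,S[0]);S=(S+S.T)/2
    print(n,"th %.3f inn %.3f"%(th,inn),e.round(1),ar,end=" | ")
    x,S=prop(x,S,[phi,phi],[0.],[.05])
print("\nx",x.round(4),"sd",np.sqrt(np.diag(S)).round(4))
json.dump(dict(x=x.tolist(),S=S.tolist(),phi=float(phi)),open(F,"w"))
cv2.imwrite("pics/last.png",im[...,::-1])
u,o=plan(x,phi,np.array(yn)/100,len(yn));n=len(yn)
print("plan dphi",u[:n].round(3),"ax",(-u[:n]).round(3),"yroll",(-56.5*u[:n]).round(1),"pred lean",o[:n+1,0].round(3),"w",o[n,1].round(3))
E
python3 - <<'E'
from ctl import *
# -y corners check
for n,a,b in(("scene",(189,211),(186,195)),("side",(358,211),(361,196.5))):
    X=onz(n,a,.012);print(n,proj(n,X+[.0005,0,.0655])-b)
json.dump(dict(x=[.3,0,0],S=np.diag([.02**2,.01**2,.04**2]).tolist(),phi=0.),open("st.json","w"))
u,o=plan(np.array([.3,0,0]),0.,[0]*8,8,m=10)
print(u.round(3),o.round(3).tolist())
E
```

```text
scene [0.32283412 0.67682931]
side [-0.92919738 -0.85325794]
[-0.027 -0.021 -0.015 -0.01  -0.006 -0.002  0.002 -0.023  0.019  0.019
  0.017  0.016  0.016  0.014  0.013  0.01   0.006 -0.006] [[0.273, -0.264], [0.251, -0.203], [0.234, -0.148], [0.221, -0.109], [0.212, -0.079], [0.206, -0.054], [0.201, -0.032], [0.197, -0.226], [0.153, -0.221], [0.131, -0.217], [0.109, -0.207], [0.089, -0.194], [0.071, -0.177], [0.054, -0.156], [0.04, -0.132], [0.028, -0.104], [0.02, -0.075], [0.014, -0.046], [0.01, -0.024]]
```

send_rows(
  increments="1 0 2.3 0 0.04 0 0;1 0 2.8 0 0.05 0 0;1 0 2.3 0 0.04 0 0;1 0 -2.3 0 -0.04 0 0;1 0 -2.8 0 -0.05 0 0;1 0 -1.1 0 -0.02 0 0",
)

```text
time_s: 5.7
tcp_pos: [0.5204, -0.26, 0.2462]
tool_rot: [[1.0, 0.002, -0.001], [0.002, -1.0, 0.019], [-0.0, -0.019, -1.0]]
wrist_force: [-0.4, 0.0, -8.2]
grip_width: 0.0294
finger_force: 61.2
```

```bash
python3 - <<'E'
import json,numpy as np
json.dump(dict(x=[.3,0,0],S=np.diag([.03**2,.05**2,.03**2]).tolist(),phi=0.),open("st.json","w"))
E
python3 step.py "-.04 -.05 -.04 .04 .05 .02" "0 0 0 0 0 0" "0 0 0 0"
```

```text
lean thru rows [0.26  0.211 0.161 0.111 0.064 0.018]
t 5.7 tcp [ 0.5204 -0.26    0.2462] phi cmd/meas -0.02 -0.0191 yaw 0.0018 pitch -0.0005
scene th 0.002 inn -0.016 [-0.4  0.6] 388 | side th 0.018 inn 0.040 [-0.1 -0.1] 265 | scene th -0.048 inn -0.035 [-0.3  0.6] 383 | side th -0.032 inn 0.026 [0. 0.] 254 | 
x [-0.0614 -0.3724  0.0242] sd [0.0068 0.0554 0.0167]
plan dphi [ 0.085  0.066  0.028 -0.036] ax [-0.085 -0.066 -0.028  0.036] yroll [-4.8 -3.7 -1.6  2. ] pred lean [-0.096 -0.124 -0.143 -0.154 -0.163] w 0.002
```

send_rows(
  increments="1 0 -6.8 0 -0.12 0 0;1 0 -5.6 0 -0.1 0 0;1 0 0 0 0 0 0",
)

```text
time_s: 6.2
tcp_pos: [0.521, -0.2453, 0.2458]
tool_rot: [[1.0, 0.005, 0.001], [0.005, -0.98, -0.2], [-0.0, 0.2, -0.98]]
wrist_force: [-0.5, 2.5, -9.3]
grip_width: 0.0293
finger_force: 62.8
```

```bash
sed -i 's/    e=c-headpx/    th+=.018 if n=="scene" else -.018\n    e=c-headpx/' ctl.py
python3 step.py ".12 .10 0" "0 0 0" "0 0 0 0"
```

```text
lean thru rows [-0.095 -0.106  0.001]
t 6.2 tcp [ 0.521  -0.2453  0.2458] phi cmd/meas 0.2 0.2011 yaw 0.0052 pitch -0.0002
scene th 0.065 inn 0.064 [-1.6  1.1] 392 | side th 0.144 inn 0.022 [-0.4  0.4] 279 | scene th 0.211 inn 0.011 [-1.6  0.7] 401 | side th 0.283 inn 0.004 [-0.5  0.4] 298 | 
x [0.3602 1.6591 0.0823] sd [0.0041 0.0185 0.0065]
plan dphi [-0.008 -0.046 -0.046 -0.07 ] ax [0.008 0.046 0.046 0.07 ] yroll [0.4 2.6 2.6 3.9] pred lean [0.502 0.458 0.413 0.344 0.256] w -0.247
```

send_rows(
  increments="1 0 2.8 0 0.05 0 0;1 0 2.8 0 0.05 0 0;1 0 2.8 0 0.05 0 0;1 0 2.8 0 0.05 0 0;1 0 0 0 0 0 0;1 0 0 0 0 0 0;1 0 0 0 0 0 0;1 0 0 0 0 0 0;1 0 0 0 0 0 0;1 0 0 0 0 0 0",
)

```text
time_s: 7.4
tcp_pos: [0.5205, -0.2592, 0.2476]
tool_rot: [[1.0, 0.001, 0.0], [0.001, -1.0, -0.0], [0.0, 0.0, -1.0]]
wrist_force: [-0.9, -0.3, -8.8]
grip_width: 0.0293
finger_force: 63.9
```

```bash
python3 - <<'E'
from ctl import *
for i in range(4):
    n=("scene","side")[i%2];th,ph,e,ar,s,im=meas(n,.3);print(n,round(th,4),round(ph,4),e.round(1),ar)
print(s["tcp_pos"].round(4),s["time_s"])
import itertools
R=[]
for a,b,n1,n2 in itertools.product((-.02,-.025,-.03,-.035,-.04),(.02,.03,.04,.05),(3,4,5,6),(1,2,3,4,5)):
    u=[a]*n1+[b]*n2;k=np.r_[0,np.cumsum(u)]
    if abs(k[-1])>.12: continue
    zs=[]
    for d in(-.02,0,.02):
        o=sim([.3,0,d],np.r_[k,k[-1]],[0]*(len(u)+1),[.1]*len(u)+[.2])
        zs.append(o[-1][1]+2.19*(o[-1][0])+ 0*k[-1])
    R.append((max(abs(np.array(zs)))+abs(o[-1][0]),a,b,n1,n2,np.round(zs,2),o[:,0].round(3),o[-1][1].round(3),k[-1].round(3)))
R.sort(key=lambda r:r[0])
for r in R[:5]:print(*r)
E
```

```text
scene 0.0573 0.0001 [-1.6  1. ] 391
side 0.0677 0.0002 [-0.2  0.5] 275
scene 0.0252 0.0001 [-1.6  1.2] 389
side 0.0409 0.0001 [-0.2  0.4] 258
[ 0.5204 -0.2594  0.2476] 7.55
0.19982676777289773 -0.035 0.05 3 1 [-0.08 -0.02  0.04] [0.266 0.231 0.196 0.164 0.116] -0.21 -0.055
0.20283342401010573 -0.025 0.05 5 1 [-0.09  0.    0.08] [0.276 0.251 0.226 0.201 0.177 0.153 0.115] -0.175 -0.075
0.20407068432499964 -0.035 0.04 3 2 [-0.08  0.01  0.1 ] [0.266 0.231 0.196 0.164 0.138 0.104] -0.126 -0.025
0.22624611501914954 -0.035 0.04 3 1 [-0.11 -0.05  0.01] [0.266 0.231 0.196 0.164 0.112] -0.232 -0.065
0.22867930239404927 -0.03 0.05 4 1 [-0.12 -0.04  0.03] [0.271 0.241 0.211 0.181 0.153 0.108] -0.21 -0.07
```

```bash
sed -i 's/        return np.r_\[o\[:,0\]\*2/        g=np.maximum(abs(o[:,0]-k[1:])-.2,0)*20\n        return np.r_[g,o[:,0]*6/; s/u\*.8,/u*.5,/' ctl.py
cat > now.py <<'E'
from ctl import *
x=np.array([float(a) for a in sys.argv[1].split()]);n=int(sys.argv[2]);phi=float(sys.argv[3])
json.dump(dict(x=x.tolist(),S=np.diag([.008**2,.05**2,.015**2]).tolist(),phi=phi),open("st.json","w"))
u,o=plan(x,phi,[0]*n,n);print(u.round(3),o.round(3).tolist())
E
python3 now.py ".015 -.28 0" 4 0
```

```text
[ 0.12   0.062 -0.05  -0.12  -0.043  0.003  0.017  0.012  0.004 -0.001
 -0.002 -0.001 -0.     0.001] [[-0.008, -0.177], [-0.019, -0.043], [-0.018, 0.045], [-0.013, 0.042], [-0.004, 0.049], [0.0, 0.023], [0.001, 0.002], [0.001, -0.006], [0.0, -0.005], [-0.0, -0.002], [-0.0, 0.0], [-0.0, 0.001], [-0.0, 0.0], [0.0, -0.0], [-0.0, 0.0]]
```

send_rows(
  increments="1 0 -6.8 0 -0.12 0 0;1 0 -3.4 0 -0.06 0 0;1 0 2.8 0 0.05 0 0;1 0 6.2 0 0.11 0 0",
)

```text
time_s: 8.0
tcp_pos: [0.5215, -0.2544, 0.2488]
tool_rot: [[1.0, 0.008, 0.001], [0.008, -1.0, -0.017], [0.001, 0.017, -1.0]]
wrist_force: [-2.5, 1.6, -9.9]
grip_width: 0.0293
finger_force: 64.2
```

```bash
python3 step.py ".12 .06 -.05 -.11" "0 0 0 0" "0 0 0 0"
```

```text
lean thru rows [-0.008 -0.019 -0.018 -0.013]
t 8.0 tcp [ 0.5215 -0.2544  0.2488] phi cmd/meas 0.02 0.0172 yaw 0.0075 pitch 0.0008
scene th -0.036 inn -0.024 [-2.2  2.5] 378 | side th 0.022 inn 0.058 [0.1 0.6] 258 | scene th -0.026 inn -0.028 [-2.2  2.3] 382 | side th 0.044 inn 0.052 [0.1 0.7] 255 | 
x [0.0236 0.1921 0.0289] sd [0.0052 0.0356 0.0129]
plan dphi [-0.12  -0.051  0.004  0.012] ax [ 0.12   0.051 -0.004 -0.012] yroll [ 6.8  2.9 -0.2 -0.7] pred lean [0.041 0.051 0.054 0.05  0.027] w -0.174
```

```bash
python3 - <<'E'
from ctl import *
s=robot.observe();print(s["time_s"],s["tcp_pos"].round(4),s["tool_rot"].round(4).tolist(),s["wrist_torque"].round(3))
R,o=carrier(s);c={"scene":headpx("scene",R,o,-.026)+[-2.2,2.3]+OFF["scene"],"side":headpx("side",R,o,.044)+[.1,.7]+OFF["side"]}
print(c,tri(c["scene"],c["side"]), "upright head expected",o+R@np.array([.06,0,.26]))
def res(u,tc=s["tcp_pos"]):
    th,p,dx=u;cp,sp=np.cos(p),np.sin(p);Rp=R@np.array([[cp,0,sp],[0,1,0],[-sp,0,cp]])
    oo=s["tcp_pos"]-Rp@(P);return np.r_[headpx("scene",Rp,oo,th)-c["scene"],headpx("side",Rp,oo,th)-c["side"]]
r=least_squares(lambda u:np.r_[res(u),(u[2])*1000],[0,0,0]);print(r.x,r.fun)
b=cv2.imread("pics/last.png");cv2.imwrite("pics/crop3.png",cv2.resize(b[85:225,255:375],None,fx=4,fy=4,interpolation=2))
E
```

```text
8.2 [ 0.52   -0.2593  0.2483] [[1.0, -0.0014, -0.0003], [-0.0014, -0.9998, -0.021], [-0.0003, 0.021, -0.9998]] [0.159 0.404 0.027]
{'scene': array([200.91636333, 128.13153967]), 'side': array([308.23144924, 127.3272656 ])} (array([ 0.64128151, -0.26614905,  0.32009917]), [array([0.3, 1.3]), array([ 0.5, -1.1])]) upright head expected [ 0.63755238 -0.25784173  0.32676075]
[-0.02019077  0.01935056  0.        ] [ 2.1641158  -0.25453233  1.70776115 -1.76283846  0.        ]
```

View pics/crop3.png

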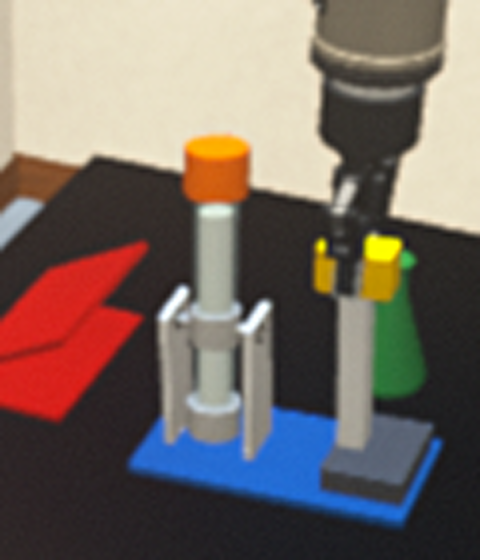

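```bash
python3 - <<'E'
from ctl import *
for f,g in(("scene1",(214,154)),("scene2",(213,135)),("side1",(303,151)),("side2",(303,134)),("last",(308,127))):
    im=cv2.imread(f"pics/{f}.png")[...,::-1].copy();hsv=cv2.cvtColor(im,cv2.COLOR_RGB2HSV)
    r=16;w=hsv[g[1]-r:g[1]+r,g[0]-r:g[0]+r].astype(int)
    for lo,hi in(((4,150,80),(24,255,255)),((2,110,60),(30,255,255))):
        m=cv2.inRange(w.astype(np.uint8),np.array(lo),np.array(hi));k,l,s,c=cv2.connectedComponentsWithStats(m);i=1+np.argmax(s[1:,4]);print(f,lo,s[i],(c[i]-r+g).round(2),end=" ")
    print();print("  col",[tuple(w[y,16]) for y in range(0,32,2)])
E
```

```text
scene1 (4, 150, 80) [  7   5  21  23 378] [214.35 153.68] scene1 (2, 110, 60) [  6   5  22  23 416] [214.39 153.87] 
  col [(np.int64(15), np.int64(53), np.int64(58)), (np.int64(19), np.int64(50), np.int64(56)), (np.int64(11), np.int64(107), np.int64(76)), (np.int64(19), np.int64(197), np.int64(250)), (np.int64(22), np.int64(191), np.int64(254)), (np.int64(22), np.int64(187), np.int64(255)), (np.int64(23), np.int64(186), np.int64(254)), (np.int64(23), np.int64(187), np.int64(254)), (np.int64(23), np.int64(186), np.int64(254)), (np.int64(22), np.int64(187), np.int64(254)), (np.int64(13), np.int64(197), np.int64(217)), (np.int64(11), np.int64(195), np.int64(186)), (np.int64(12), np.int64(193), np.int64(182)), (np.int64(11), np.int64(191), np.int64(176)), (np.int64(12), np.int64(62), np.int64(168)), (np.int64(43), np.int64(15), np.int64(157))]
scene2 (4, 150, 80) [  6   5  22  23 409] [212.87 135.03] scene2 (2, 110, 60) [  5   5  23  24 446] [213.03 135.22] 
  col [(np.int64(13), np.int64(58), np.int64(53)), (np.int64(10), np.int64(40), np.int64(58)), (np.int64(11), np.int64(100), np.in
[... 2453 characters left out ...]
 np.int64(233)), (np.int64(22), np.int64(38), np.int64(233)), (np.int64(22), np.int64(37), np.int64(233)), (np.int64(21), np.int64(43), np.int64(233)), (np.int64(19), np.int64(214), np.int64(254)), (np.int64(21), np.int64(255), np.int64(253)), (np.int64(21), np.int64(255), np.int64(254)), (np.int64(12), np.int64(231), np.int64(225)), (np.int64(12), np.int64(234), np.int64(211)), (np.int64(12), np.int64(238), np.int64(212)), (np.int64(12), np.int64(231), np.int64(210)), (np.int64(12), np.int64(243), np.int64(208)), (np.int64(10), np.int64(141), np.int64(205)), (np.int64(64), np.int64(15), np.int64(240)), (np.int64(43), np.int64(20), np.int64(205)), (np.int64(36), np.int64(23), np.int64(179))]
```

Picture: the plate's slope in the side view has dropped from 0.27 to 0.2, so the carrier has slipped nose-down by about 0.07 rad in the grip. The wrist moment puts the centre of mass about 44 mm ahead of the grip. I'll set it back down and re-grip further forward on the handle.

send_rows(
  increments="1 0 1.2 5 0.021 0 0;1 0 0 10 0 0 0;1 0 0 12 0 0 0;1 0 0 12 0 0 0;1 0 0 8 0 0 0;1 0 0 6 0 0 0;1 0 0 4 0 0 0;1 0 0 4 0 0 0;1 0 0 4 0 0 0;1 0 0 0 0 0 0;0.6 0 0 0 0 0 0;0.3 0 0 0 0 0 0;0 0 0 0 0 0 0;0 0 0 0 0 0 0;0 0 0 0 0 0 0;0 0 0 0 0 0 0;0 0 0 0 0 0 0;0 0 0 0 0 0 0",
)

```text
time_s: 10.0
tcp_pos: [0.5203, -0.2595, 0.1834]
tool_rot: [[1.0, 0.001, -0.0], [0.001, -1.0, 0.001], [-0.0, -0.001, -1.0]]
wrist_force: [0.5, -0.3, -0.7]
grip_width: 0.0851
finger_force: 0.0
```

```bash
cat > plate.py <<'E'
from ctl import *
import sys
z=float(sys.argv[1])
s=robot.observe();print(s["time_s"],s["tcp_pos"].round(4),s["grip_width"],s["wrist_force"].round(2),s["wrist_torque"].round(3))
c={}
for n in("scene","side"):
    im=robot.snapshot(n);cv2.imwrite(f"pics/{n}3.png",im[...,::-1])
    for st,ce,m in blobs(im,"blue",500):
        X=onz(n,ce,z)
        if abs(X[0]-s["tcp_pos"][0])<.2 and abs(X[1]-s["tcp_pos"][1])<.1:
            ct=cv2.findContours(m.astype(np.uint8),0,1)[0][0][:,0];Q=np.array([onz(n,p,z)[:2] for p in ct],np.float32)
            v=cv2.minAreaRect(Q);print(n,"plate",np.round(v[0],4),np.round(v[1],4),round(v[2],2),"ext",np.c_[Q.min(0),Q.max(0)].round(4).tolist())
            c[n]={k:(lambda d:ct[d>d.max()-1].mean(0))(ct@np.array(a,float)) for k,a in dict(L=(-1,0),B=(0,1),R=(1,0)).items()}
a,b=c["scene"],c["side"];A=tri(a["B"],b["L"])[0];B=tri(a["R"],b["B"])[0];print("col+y",A.round(4),"handle+y",B.round(4),"nosedown",round((B[2]-A[2])/.24,3))
E
python3 plate.py .012
```

```text
10.0 [ 0.5203 -0.2595  0.1834] 0.08506403906883894 [ 0.5  -0.32 -0.7 ] [-0.021  0.018  0.003]
scene plate [ 0.5708 -0.2563] [0.1202 0.2416] 89.07 ext [[0.45080000162124634, 0.691100001335144], [-0.3181000053882599, -0.19480000436306]]
side plate [ 0.5714 -0.2501] [0.1336 0.2435] 89.96 ext [[0.4496000111103058, 0.6930999755859375], [-0.31690001487731934, -0.18330000340938568]]
col+y [ 0.6892 -0.1968  0.0132] handle+y [ 0.4551 -0.1974  0.0084] nosedown -0.02
```

send_rows(
  increments="0 9 -2 2.5 0 0 0;0 0 0 0 0 0 0;1 0 0 0 0 0 0;1 0 0 0 0 0 0;1 0 0 0 0 0 0;1 0 0 0 0 0 0;1 0 0 0 0 0 0;1 0 0 0 0 0 0;1 0 0 0 0 0 0;1 0 0 0 0 0 0;1 0 0 0 0 0 0;1 0 0 0 0 0 0;1 0 0 -5 0 0 0;1 0 0 -10 0 0 0;1 0 0 -10 0 0 0;1 0 0 -10 0 0 0;1 0 0 -10 0 0 0;1 0 0 -10 0 0 0;1 0 0 -5 0 0 0;1 0 0 0 0 0 0",
)

```text
time_s: 12.1
tcp_pos: [0.5297, -0.2577, 0.2419]
tool_rot: [[1.0, 0.001, 0.001], [0.001, -1.0, 0.001], [0.001, -0.001, -1.0]]
wrist_force: [-0.1, 0.3, -9.3]
grip_width: 0.0295
finger_force: 60.3
```

```bash
sed -i 's/^P=.*/P=np.array([-.042,0,.181])/' ctl.py; python3 plate.py .072;python3 - <<'E'
from ctl import *
for n,g in(("scene",0),("side",0)):
    im=cv2.imread(f"pics/{n}3.png")[...,::-1].copy();s=robot.observe();R,o=carrier(s);p=headpx(n,R,o,.3);c=bbox(n,im,p);print(n,c[0],c[0]-p,c[1][4])
print(o)
E
```

```text
12.1 [ 0.5297 -0.2577  0.2419] 0.029525690483670056 [-0.12  0.31 -9.26] [ 0.013  0.443 -0.02 ]
scene plate [ 0.57   -0.2557] [0.1233 0.2422] 89.77 ext [[0.4490000009536743, 0.6912000179290771], [-0.31779998540878296, -0.1940000057220459]]
side plate [ 0.5703 -0.2482] [0.1347 0.2424] 90.0 ext [[0.44909998774528503, 0.6915000081062317], [-0.3154999911785126, -0.18080000579357147]]
col+y [ 0.6892 -0.1952  0.0726] handle+y [ 0.455  -0.1915  0.0718] nosedown -0.003
scene [205.59431525 127.79328165] [-9.27304482 -9.45845178] 387
side [309.82417582 128.68131868] [ 3.80632573 -6.71077333] 273
[ 0.57112771 -0.25727283  0.05972859]
```

```bash
sed -i 's/    th+=.018.*$/    th+=0/' ctl.py; sed -i 's/^OFF=.*/OFF={"scene":np.array([0,-1.]),"side":np.array([-.4,.5])}/' ctl.py; python3 - <<'E'
from ctl import *
json.dump(dict(x=[-.03,0,0.02],S=np.diag([.05**2,.5**2,.03**2]).tolist(),phi=0.),open("st.json","w"))
E
python3 step.py "" "" "0 0 0 0"
```

```text
t 12.2 tcp [ 0.5292 -0.2575  0.2407] phi cmd/meas 0.0 -0.0012 yaw 0.0007 pitch -0.0003
scene th -0.010 inn 0.020 [ 0.1 -0.1] 377 | side th 0.027 inn 0.038 [-0.2 -0.2] 273 | scene th -0.001 inn -0.060 [ 0. -0.] 386 | side th 0.035 inn 0.019 [-0.3 -0.2] 272 | 
x [0.0407 0.2356 0.0197] sd [0.0074 0.0588 0.0299]
plan dphi [-0.12  -0.022  0.013  0.002] ax [ 0.12   0.022 -0.013 -0.002] yroll [ 6.8  1.2 -0.7 -0.1] pred lean [0.061 0.075 0.082 0.084 0.075] w -0.087
```

send_rows(
  increments="1 0 2.8 0 0.05 0 0;1 0 2.3 0 0.04 0 0;1 0 -1.7 0 -0.03 0 0;1 0 -2.3 0 -0.04 0 0",
)

```text
time_s: 12.8
tcp_pos: [0.5289, -0.2599, 0.2405]
tool_rot: [[1.0, -0.002, -0.001], [-0.002, -1.0, 0.02], [-0.001, -0.02, -1.0]]
wrist_force: [-0.1, 0.4, -8.8]
grip_width: 0.0291
finger_force: 61.3
```

```bash
sed -i 's/    th+=0$/    th+=.017 if n=="scene" else -.017/; s/np.diff(np.r_\[0,u\])\*.3/np.diff(np.r_[0,u])*.8/; s/lim=.12/lim=.07/' ctl.py; python3 - <<'E'
from ctl import *
json.dump(dict(x=[.02,.09,0.01],S=np.diag([.007**2,.04**2,.02**2]).tolist(),phi=0.),open("st.json","w"))
E
python3 step.py "-.05 -.04 .03 .04" "0 0 0 0" "0 0 0 0"
```

```text
lean thru rows [0.028 0.032 0.032 0.031]
t 12.8 tcp [ 0.5289 -0.2599  0.2405] phi cmd/meas -0.02 -0.0201 yaw -0.0016 pitch -0.0009
scene th 0.007 inn -0.024 [-0.4 -0.5] 381 | side th -0.004 inn -0.009 [-0.4  0.2] 271 | scene th -0.008 inn -0.003 [-0.4 -0.5] 380 | side th -0.016 inn -0.003 [-0.5  0.1] 263 | 
x [-0.0214 -0.1442 -0.0098] sd [0.0055 0.0393 0.0145]
plan dphi [ 0.07   0.07   0.024 -0.07 ] ax [-0.07  -0.07  -0.024  0.07 ] yroll [-4.  -4.  -1.3  4. ] pred lean [-0.035 -0.043 -0.043 -0.038 -0.019] w 0.124
```

send_rows(
  increments="1 0 -3.4 0 -0.06 0 0;1 0 -3.4 0 -0.06 0 0;1 0 0 0 0 0 0;1 0 3.4 0 0.06 0 0",
)

```text
time_s: 13.4
tcp_pos: [0.5299, -0.2528, 0.2415]
tool_rot: [[1.0, 0.005, 0.0], [0.005, -0.999, -0.036], [-0.0, 0.036, -0.999]]
wrist_force: [-0.1, 1.4, -9.2]
grip_width: 0.0291
finger_force: 61.5
```

```bash
python3 step.py ".06 .06 0 -.06" "0 0 0 0" "0 0 0 0"
```

```text
lean thru rows [-0.035 -0.045 -0.049 -0.051]
t 13.4 tcp [ 0.5299 -0.2528  0.2415] phi cmd/meas 0.04 0.0358 yaw 0.0051 pitch -0.0001
scene th -0.032 inn 0.019 [-0.5 -0.3] 374 | side th -0.030 inn 0.000 [-0.4  0.1] 264 | scene th -0.022 inn 0.006 [-0.4 -0.4] 377 | side th -0.015 inn 0.007 [-0.5  0.1] 266 | 
x [-0.0151  0.0889  0.001 ] sd [0.0046 0.0229 0.0063]
plan dphi [-0.05  -0.03   0.004  0.022] ax [ 0.05   0.03  -0.004 -0.022] yroll [ 2.8  1.7 -0.2 -1.3] pred lean [-0.007 -0.001  0.001  0.002  0.001] w -0.012
```

send_rows(
  increments="1 0 2.8 0 0.05 0 0;1 0 1.7 0 0.03 0 0;1 0 0 0 0 0 0;1 0 -1.1 0 -0.02 0 0",
)

```text
time_s: 14.0
tcp_pos: [0.529, -0.2594, 0.2413]
tool_rot: [[1.0, -0.001, -0.001], [-0.001, -1.0, 0.019], [-0.001, -0.019, -1.0]]
wrist_force: [0.4, -0.1, -8.4]
grip_width: 0.0292
finger_force: 61.7
```

```bash
python3 step.py "-.05 -.03 0 .02" "0 0 0 0" "0 0 0 0 0"
```

```text
lean thru rows [-0.007 -0.001  0.001  0.001]
t 14.0 tcp [ 0.529  -0.2594  0.2413] phi cmd/meas -0.02 -0.0193 yaw -0.0008 pitch -0.0006
scene th -0.009 inn -0.011 [-0.5 -0.4] 383 | side th -0.014 inn -0.004 [-0.5  0.1] 260 | scene th -0.016 inn -0.001 [-0.5 -0.3] 381 | side th -0.020 inn -0.002 [-0.4  0.2] 261 | 
x [-0.0231 -0.08   -0.0027] sd [0.0043 0.0199 0.005 ]
plan dphi [ 0.07   0.07  -0.016 -0.07  -0.058] ax [-0.07  -0.07   0.016  0.07   0.058] yroll [-4.  -4.   0.9  4.   3.3] pred lean [-0.03  -0.031 -0.025 -0.016 -0.007  0.001] w 0.022
```

send_rows(
  increments="1 0 -3.4 0 -0.06 0 0;1 0 -2.8 0 -0.05 0 0;1 0 0 0 0 0 0;1 0 2.8 0 0.05 0 0;1 0 2.3 0 0.04 0 0",
)

```text
time_s: 14.7
tcp_pos: [0.5296, -0.2574, 0.2423]
tool_rot: [[1.0, 0.002, 0.001], [0.002, -1.0, 0.004], [0.001, -0.004, -1.0]]
wrist_force: [-0.4, -0.4, -8.3]
grip_width: 0.0295
finger_force: 61.8
```

```bash
python3 step.py ".06 .05 0 -.05 -.04" "0 0 0 0 0" "0 0 0 0 0"
```

```text
lean thru rows [-0.03  -0.033 -0.031 -0.025 -0.02 ]
t 14.7 tcp [ 0.5296 -0.2574  0.2423] phi cmd/meas 0.0 -0.004 yaw 0.0019 pitch 0.0008
scene th -0.009 inn 0.011 [-0.4 -0.4] 384 | side th -0.004 inn 0.002 [-0.5  0.1] 267 | scene th 0.000 inn 0.002 [-0.4 -0.5] 380 | side th 0.000 inn -0.002 [-0.5  0.1] 261 | 
x [ 0.0049  0.0647 -0.0006] sd [0.0043 0.0197 0.0048]
plan dphi [-0.055 -0.006  0.03   0.031  0.013] ax [ 0.055  0.006 -0.03  -0.031 -0.013] yroll [ 3.1  0.3 -1.7 -1.7 -0.7] pred lean [ 0.009  0.01   0.007  0.003  0.001 -0.001] w -0.0
```

send_rows(
  increments="1 0 2.8 0 0.05 0 0;1 0 0.6 0 0.01 0 0;1 0 -1.7 0 -0.03 0 0;1 0 -1.7 0 -0.03 0 0;1 0 0 0 0 0 0",
)

```text
time_s: 15.4
tcp_pos: [0.5297, -0.2561, 0.2421]
tool_rot: [[1.0, 0.003, 0.0], [0.003, -1.0, -0.0], [0.0, 0.0, -1.0]]
wrist_force: [0.1, 0.9, -7.4]
grip_width: 0.0295
finger_force: 61.9
```

```bash
python3 step.py "-.05 -.01 .03 .03 0" "0 0 0 0 0" "0 0 0 0 0"
```

```text
lean thru rows [0.01  0.01  0.008 0.005 0.002]
t 15.4 tcp [ 0.5297 -0.2561  0.2421] phi cmd/meas -0.0 0.0002 yaw 0.0028 pitch 0.0003
scene th -0.003 inn -0.005 [-0.4 -0.4] 380 | side th -0.005 inn -0.001 [-0.5  0.2] 263 | scene th -0.008 inn -0.001 [-0.4 -0.4] 387 | side th -0.010 inn -0.001 [-0.4  0.2] 261 | 
x [-0.0116 -0.0439 -0.0016] sd [0.0043 0.0198 0.0049]
plan dphi [ 0.059  0.003 -0.034 -0.032 -0.01 ] ax [-0.059 -0.003  0.034  0.032  0.01 ] yroll [-3.4 -0.2  1.9  1.8  0.6] pred lean [-0.014 -0.012 -0.008 -0.004 -0.001  0.002] w -0.001
```

send_rows(
  increments="1 0 -2.8 0 -0.05 0 0;1 0 -0.6 0 -0.01 0 0;1 0 1.7 0 0.03 0 0;1 0 1.4 0 0.025 0 0;1 0 0.3 0 0.005 0 0",
)

```text
time_s: 16.1
tcp_pos: [0.5291, -0.2588, 0.2421]
tool_rot: [[1.0, -0.001, -0.0], [-0.001, -1.0, 0.002], [-0.0, -0.002, -1.0]]
wrist_force: [0.1, -0.0, -9.0]
grip_width: 0.0288
finger_force: 61.7
```

```bash
python3 step.py ".05 .01 -.03 -.025 -.005" "0 0 0 0 0" "0 0 0 0 0"
```

```text
lean thru rows [-0.014 -0.013 -0.01  -0.006 -0.002]
t 16.1 tcp [ 0.5291 -0.2588  0.2421] phi cmd/meas -0.0 -0.0022 yaw -0.001 pitch -0.0001
scene th -0.004 inn -0.002 [-0.4 -0.4] 379 | side th -0.002 inn 0.001 [-0.5  0.1] 263 | scene th 0.001 inn 0.002 [-0.5 -0.4] 386 | side th -0.004 inn -0.005 [-0.4  0.2] 260 | 
x [ 0.0004  0.0204 -0.0022] sd [0.0043 0.0198 0.0049]
plan dphi [-0.013 -0.001  0.008  0.008  0.004] ax [ 0.013  0.001 -0.008 -0.008 -0.004] yroll [ 0.7  0.1 -0.4 -0.4 -0.2] pred lean [ 0.002  0.002  0.002  0.001  0.    -0.   ] w -0.0
```

send_rows(
  increments="1 0 0.8 0 0.014 0 0;1 0 0 0 0 0 0;1 0 -0.4 0 -0.007 0 0;1 0 -0.4 0 -0.007 0 0;1 0 0 0 0 0 0",
)

```text
time_s: 16.8
tcp_pos: [0.5294, -0.2571, 0.2422]
tool_rot: [[1.0, 0.001, 0.0], [0.001, -1.0, 0.001], [0.0, -0.001, -1.0]]
wrist_force: [-0.2, -0.6, -8.6]
grip_width: 0.0292
finger_force: 61.8
```

```bash
python3 step.py "-.014 0 .007 .007 0" "0 0 0 0 0" "0 0 0 0 0"
```

```text
lean thru rows [ 0.002  0.002  0.001  0.    -0.001]
t 16.8 tcp [ 0.5294 -0.2571  0.2422] phi cmd/meas -0.0 -0.0007 yaw 0.0014 pitch 0.0
scene th -0.002 inn -0.001 [-0.4 -0.4] 390 | side th 0.001 inn 0.003 [-0.4  0.2] 264 | scene th -0.001 inn -0.000 [-0.4 -0.4] 390 | side th -0.006 inn -0.005 [-0.4  0.2] 263 | 
x [-0.0042 -0.018  -0.0025] sd [0.0043 0.0198 0.0049]
plan dphi [ 0.024  0.002 -0.013 -0.013 -0.004] ax [-0.024 -0.002  0.013  0.013  0.004] yroll [-1.4 -0.1  0.7  0.7  0.3] pred lean [-0.005 -0.005 -0.003 -0.001 -0.     0.001] w -0.0
```

send_rows(
  increments="1 0 -1.4 0 -0.024 0 0;1 0 0 0 0 0 0;1 0 0.7 0 0.012 0 0;1 0 0.7 0 0.012 0 0;1 0 0 0 0 0 0",
)

```text
time_s: 17.5
tcp_pos: [0.5292, -0.2583, 0.2421]
tool_rot: [[1.0, -0.0, -0.0], [-0.0, -1.0, 0.002], [-0.0, -0.002, -1.0]]
wrist_force: [0.1, 0.2, -8.1]
grip_width: 0.0294
finger_force: 61.9
```

```bash
python3 step.py ".024 0 -.012 -.012 0" "0 0 0 0 0" "6 12 16 16 12 6"
```

```text
lean thru rows [-0.005 -0.005 -0.003 -0.002 -0.001]
t 17.5 tcp [ 0.5292 -0.2583  0.2421] phi cmd/meas -0.0 -0.0016 yaw -0.0004 pitch -0.0001
scene th 0.002 inn 0.003 [-0.4 -0.4] 390 | side th -0.000 inn -0.002 [-0.4  0.2] 260 | scene th 0.003 inn 0.002 [-0.4 -0.4] 390 | side th 0.000 inn -0.003 [-0.4  0.2] 261 | 
x [ 0.0022  0.0078 -0.0024] sd [0.0043 0.0198 0.0049]
plan dphi [ 0.07   0.034 -0.036 -0.068 -0.05  -0.006] ax [-0.07  -0.034  0.036  0.068  0.05   0.006] yroll [-4.  -1.9  2.   3.8  2.9  0.3] pred lean [-0.001 -0.005 -0.007 -0.008 -0.006 -0.002  0.005] w -0.004
```

send_rows(
  increments="1 -2 -10 0 -0.07 0 0;1 -3 -14 0 -0.035 0 0;1 -3 -14 0 0.035 0 0;1 -3 -12.1 0 0.07 0 0;1 -3 -9.2 0 0.05 0 0;1 -2 -5.7 0 0.005 0 0",
)

```text
time_s: 18.3
tcp_pos: [0.5129, -0.1932, 0.2392]
tool_rot: [[1.0, -0.001, -0.0], [-0.001, -0.998, 0.057], [-0.0, -0.057, -0.998]]
wrist_force: [0.2, -0.9, -9.2]
grip_width: 0.0294
finger_force: 61.9
```

```bash
python3 step.py ".07 .035 -.035 -.07 -.05 -.005" "6 12 16 16 12 6" "6 12 16 16 12 6"
```

```text
lean thru rows [-0.001 -0.005 -0.007 -0.007 -0.005 -0.001]
t 18.3 tcp [ 0.5129 -0.1932  0.2392] phi cmd/meas -0.055 -0.0569 yaw -0.0007 pitch -0.0002
scene th 0.013 inn 0.014 [-0.4 -0.5] 396 | side th -0.010 inn -0.027 [-0.8 -0.1] 330 | scene th 0.016 inn 0.011 [-0.4 -0.5] 391 | side th -0.005 inn -0.017 [-0.7 -0. ] 331 | 
x [ 0.0054 -0.0072 -0.0037] sd [0.0043 0.0204 0.0049]
plan dphi [ 0.07   0.07   0.039 -0.062 -0.07  -0.052] ax [-0.07  -0.07  -0.039  0.062  0.07   0.052] yroll [-4.  -4.  -2.2  3.5  4.   2.9] pred lean [-0.002 -0.012 -0.019 -0.02  -0.015 -0.008  0.005] w 0.016
```

```bash
python3 - <<'E'
from ctl import *
s=robot.observe();R,o=carrier(s);g=headpx("side",R,o,0);im=cv2.imread("pics/last.png")[...,::-1].copy();print(g,*bbox("side",im,g),o)
hsv=cv2.cvtColor(im,cv2.COLOR_RGB2HSV);m=cv2.inRange(hsv,np.array((4,150,80)),np.array((24,255,255)))
x,y=np.round(g).astype(int)
for r in m[y-14:y+15,x-16:x+17]:print("".join("#" if v else "." for v in r))
E
```

```text
[307.61350381 139.05077774] [306.61933535 139.4652568 ] [ 12  13  19  20 331] [ 0.55550944 -0.18278267  0.05861259]
.................................
.................................
.................................
.................................
.................................
..........#######................
........#############............
.......#################.........
......###################........
......###################........
......###################........
......###################........
......##################.........
......##################.........
......##################.........
......##################.........
......##################.........
......##################.........
......##################.........
......##################.........
......##################.........
......##################.........
.......################..........
.......################..........
.............####..##............
.................................
.................................
.................................
.................................
```

```bash
sed -i 's/    th+=.017.*/    th+=.014 if n=="scene" else .005/' ctl.py; sed -i 's/u\[:n\]/u[:n]/' step.py; python3 - <<'E'
import json;s=json.load(open("st.json"));s["x"][0]=.011;s["x"][1]=.015;json.dump(s,open("st.json","w"))
E
sed -i 's/cv2.imwrite("pics\/last/if npic: cv2.imwrite("pics\/last/' step.py; python3 step.py "" "" "6 12 16 16 12 6" 0
```

```text
x [ 0.011   0.015  -0.0037] sd [0.0043 0.0204 0.0049]
plan dphi [ 0.07   0.07  -0.001 -0.058 -0.06  -0.019] ax [-0.07  -0.07   0.001  0.058  0.06   0.019] yroll [-4.  -4.   0.1  3.3  3.4  1.1] pred lean [ 0.006 -0.002 -0.007 -0.009 -0.008 -0.004  0.005] w 0.001
```

send_rows(
  increments="1 -2 -10 0 -0.07 0 0;1 -3 -16 0 -0.07 0 0;1 -3 -16 0 0 0 0;1 -3 -12.6 0 0.06 0 0;1 -3 -8.6 0 0.06 0 0;1 -2 -4.9 0 0.02 0 0",
)

```text
time_s: 19.1
tcp_pos: [0.4973, -0.1248, 0.2372]
tool_rot: [[1.0, 0.0, 0.0], [0.0, -0.998, 0.057], [0.0, -0.057, -0.998]]
wrist_force: [-0.0, -1.2, -9.0]
grip_width: 0.0295
finger_force: 62.0
```

```bash
python3 step.py ".07 .07 0 -.06 -.06 -.02" "6 12 16 16 12 6" "6 12 16 16 12 6"
```

```text
lean thru rows [ 0.006 -0.002 -0.007 -0.009 -0.007 -0.003]
t 19.1 tcp [ 0.4973 -0.1248  0.2372] phi cmd/meas -0.055 -0.0569 yaw 0.0004 pitch 0.0003
scene th 0.027 inn 0.031 [-0.3 -0.5] 418 | side th 0.029 inn -0.003 [-0.5 -0.5] 369 | scene th 0.038 inn 0.001 [-0.4 -0.4] 419 | side th 0.041 inn -0.002 [-0.4 -0.5] 369 | 
x [ 0.0466  0.0864 -0.    ] sd [0.0043 0.0205 0.005 ]
plan dphi [-0.051  0.048  0.068  0.022 -0.024 -0.032] ax [ 0.051 -0.048 -0.068 -0.022  0.024  0.032] yroll [ 2.9 -2.7 -3.9 -1.3  1.4  1.8] pred lean [ 0.045  0.033  0.016  0.002 -0.005 -0.005  0.001] w 0.015
```

send_rows(
  increments="1 -2 -2.9 0 0.055 0 0;1 -3 -14.5 0 -0.045 0 0;1 -3 -19.8 0 -0.068 0 0;1 -3 -17.2 0 -0.022 0 0;1 -3 -10.6 0 0.025 0 0;1 -2 -4.3 0 0.03 0 0",
)

```text
time_s: 19.9
tcp_pos: [0.4813, -0.0539, 0.24]
tool_rot: [[1.0, 0.004, 0.0], [0.004, -0.999, 0.032], [0.0, -0.032, -0.999]]
wrist_force: [0.3, -0.2, -8.4]
grip_width: 0.0291
finger_force: 62.7
```

```bash
python3 step.py "-.055 .045 .068 .022 -.025 -.03" "6 12 16 16 12 6" "6 12 16 16 12 6"
```

```text
lean thru rows [ 0.045  0.032  0.014 -0.002 -0.011 -0.014]
t 19.9 tcp [ 0.4813 -0.0539  0.24  ] phi cmd/meas -0.03 -0.0321 yaw 0.0036 pitch 0.0004
scene th -0.027 inn -0.013 [-0.4 -0.4] 428 | side th -0.031 inn -0.004 [-0.5 -0.6] 398 | scene th -0.028 inn 0.003 [-0.4 -0.4] 427 | side th -0.034 inn -0.002 [-0.5 -0.6] 397 | 
x [-0.0365 -0.0788 -0.0019] sd [0.0043 0.0206 0.005 ]
plan dphi [ 0.07   0.07   0.015 -0.011 -0.001 -0.044] ax [-0.07  -0.07  -0.015  0.011  0.001  0.044] yroll [-4.  -4.  -0.9  0.6  0.1  2.5] pred lean [-0.051 -0.067 -0.082 -0.09  -0.089 -0.079 -0.04 ] w 0.213
```

```bash
python3 step.py "" "" "0 0 0 0 0" 0; python3 step.py "" "" "0 0 3 6 6 3" 0
```

```text
x [-0.0365 -0.0788 -0.0019] sd [0.0043 0.0206 0.005 ]
plan dphi [ 0.07   0.07   0.029 -0.07  -0.07 ] ax [-0.07  -0.07  -0.029  0.07   0.07 ] yroll [-4.  -4.  -1.6  4.   4. ] pred lean [-0.044 -0.047 -0.042 -0.032 -0.021 -0.005] w 0.073

x [-0.0365 -0.0788 -0.0019] sd [0.0043 0.0206 0.005 ]
plan dphi [ 0.07   0.07   0.046 -0.047 -0.07  -0.07 ] ax [-0.07  -0.07  -0.046  0.047  0.07   0.07 ] yroll [-4.  -4.  -2.6  2.7  4.   4. ] pred lean [-0.044 -0.047 -0.045 -0.039 -0.029 -0.018 -0.001] w 0.059
```

send_rows(
  increments="1 -1 -4 0 -0.07 0 0;1 -2 -4 0 -0.07 0 0;1 -2 -5.5 0 -0.045 0 0;1 -2 -3.5 0 0.045 0 0;1 -2 -2 0 0.07 0 0;1 -1 1 0 0.07 0 0",
)

```text
time_s: 20.7
tcp_pos: [0.4715, -0.0373, 0.2387]
tool_rot: [[1.0, 0.002, 0.001], [0.002, -0.999, 0.033], [0.001, -0.033, -0.999]]
wrist_force: [-0.4, -0.8, -9.7]
grip_width: 0.029
finger_force: 62.8
```

```bash
python3 step.py ".07 .07 .045 -.045 -.07 -.07" "0 0 3 6 6 3" "4 8 12 12 8 4"; python3 step.py "" "" "0 0 3 6 6 3" 0
```

```text
lean thru rows [-0.044 -0.047 -0.045 -0.039 -0.029 -0.018]
t 20.7 tcp [ 0.4715 -0.0373  0.2387] phi cmd/meas -0.03 -0.0331 yaw 0.0018 pitch 0.0008
scene th -0.012 inn 0.006 [-0.5 -0.3] 438 | side th -0.019 inn -0.013 [-0.4 -0.5] 407 | scene th 0.001 inn 0.010 [-0.4 -0.4] 430 | side th -0.006 inn -0.006 [-0.5 -0.6] 402 | 
x [ 0.0017  0.0657 -0.0021] sd [0.0043 0.0206 0.005 ]
plan dphi [ 0.037  0.024 -0.007 -0.028 -0.026 -0.004] ax [-0.037 -0.024  0.007  0.028  0.026  0.004] yroll [-2.1 -1.4  0.4  1.6  1.4  0.2] pred lean [ 0.004  0.003 -0.001 -0.004 -0.004 -0.002  0.003] w -0.001

x [ 0.0017  0.0657 -0.0021] sd [0.0043 0.0206 0.005 ]
plan dphi [-0.015  0.018  0.029  0.013 -0.009 -0.014] ax [ 0.015 -0.018 -0.029 -0.013  0.009  0.014] yroll [ 0.8 -1.  -1.6 -0.7  0.5  0.8] pred lean [ 0.006  0.008  0.006  0.001 -0.002 -0.003  0.   ] w 0.008
```

send_rows(
  increments="1 -1 -6.1 0 -0.037 0 0;1 -2 -9.4 0 -0.024 0 0;1 -2 -11.6 0 0.007 0 0;1 -2 -10.4 0 0.028 0 0;1 -2 -6.5 0 0.026 0 0;1 -1 -4 0 0 0 0",
)

```text
time_s: 21.5
tcp_pos: [0.461, 0.0108, 0.2382]
tool_rot: [[1.0, 0.001, -0.0], [0.001, -1.0, 0.031], [-0.0, -0.031, -1.0]]
wrist_force: [1.1, -0.9, -8.7]
grip_width: 0.029
finger_force: 62.8
```

```bash
python3 step.py ".037 .024 -.007 -.028 -.026 0" "4 8 12 12 8 4" "4 8 12 12 8 4"; python3 step.py "" "" "0 0 3 6 6 3" 0
```

```text
lean thru rows [ 0.004  0.003 -0.001 -0.004 -0.003 -0.001]
t 21.5 tcp [0.461  0.0108 0.2382] phi cmd/meas -0.03 -0.0314 yaw 0.0009 pitch -0.0001
scene th 0.011 inn 0.013 [-0.4 -0.4] 451 | side th 0.008 inn -0.006 [-0.6 -0.6] 438 | scene th 0.016 inn 0.002 [-0.4 -0.5] 451 | side th 0.013 inn -0.004 [-0.6 -0.6] 444 | 
x [ 0.0171  0.032  -0.0012] sd [0.0043 0.0206 0.005 ]
plan dphi [ 0.018  0.031  0.01  -0.018 -0.027 -0.012] ax [-0.018 -0.031 -0.01   0.018  0.027  0.012] yroll [-1.  -1.7 -0.6  1.   1.5  0.7] pred lean [ 0.015  0.01   0.003 -0.003 -0.004 -0.002  0.002] w 0.003

x [ 0.0171  0.032  -0.0012] sd [0.0043 0.0206 0.005 ]
plan dphi [-0.033  0.025  0.046  0.023 -0.01  -0.023] ax [ 0.033 -0.025 -0.046 -0.023  0.01   0.023] yroll [ 1.9 -1.4 -2.6 -1.3  0.6  1.3] pred lean [ 0.018  0.016  0.01   0.003 -0.002 -0.003 -0.   ] w 0.012
```

send_rows(
  increments="1 -1 -5 0 -0.018 0 0;1 -2 -9.7 0 -0.03 0 0;1 -2 -12.6 0 -0.01 0 0;1 -2 -11 0 0.018 0 0;1 -2 -6.5 0 0.027 0 0;1 -1 -3.3 0 0.012 0 0",
)

```text
time_s: 22.3
tcp_pos: [0.451, 0.0586, 0.238]
tool_rot: [[1.0, 0.001, -0.0], [0.001, -0.999, 0.032], [-0.0, -0.032, -0.999]]
wrist_force: [-0.5, 0.2, -8.3]
grip_width: 0.0292
finger_force: 62.8
```

```bash
python3 step.py ".018 .03 .01 -.018 -.027 -.012" "4 8 12 12 8 4" "4 8 12 12 8 4"; python3 step.py "" "" "0 0 3 6 6 3" 0
```

```text
lean thru rows [ 0.015  0.01   0.003 -0.003 -0.005 -0.004]
t 22.3 tcp [0.451  0.0586 0.238 ] phi cmd/meas -0.029 -0.0317 yaw 0.0007 pitch -0.0001
scene th -0.010 inn -0.006 [-0.5 -0.4] 468 | side th -0.012 inn -0.003 [-0.6 -0.7] 469 | scene th -0.010 inn 0.001 [-0.5 -0.4] 462 | side th -0.016 inn -0.005 [-0.6 -0.7] 471 | 
x [-0.0138 -0.0346 -0.0029] sd [0.0043 0.0206 0.005 ]
plan dphi [ 0.07   0.07   0.026 -0.07  -0.07  -0.057] ax [-0.07  -0.07  -0.026  0.07   0.07   0.057] yroll [-4.  -4.  -1.5  4.   4.   3.2] pred lean [-0.021 -0.027 -0.03  -0.026 -0.017 -0.007  0.005] w 0.016

x [-0.0138 -0.0346 -0.0029] sd [0.0043 0.0206 0.005 ]
plan dphi [ 0.07   0.05  -0.019 -0.051 -0.042 -0.011] ax [-0.07  -0.05   0.019  0.051  0.042  0.011] yroll [-4.  -2.8  1.1  2.9  2.4  0.6] pred lean [-0.016 -0.014 -0.01  -0.007 -0.005 -0.002  0.003] w -0.001
```

send_rows(
  increments="1 -1 -8 1 -0.07 0 0;1 -2 -12 1.5 -0.07 0 0;1 -2 -13.5 1.5 -0.026 0 0;1 -2 -8 1.5 0.07 0 0;1 -2 -4 1.5 0.07 0 0;1 -1 -0.8 1 0.057 0 0",
)

```text
time_s: 23.1
tcp_pos: [0.4412, 0.1043, 0.227]
tool_rot: [[1.0, 0.001, 0.0], [0.001, -0.998, 0.063], [0.0, -0.063, -0.998]]
wrist_force: [-0.5, -0.0, -9.5]
grip_width: 0.0296
finger_force: 62.8
```

```bash
python3 step.py ".07 .07 .026 -.07 -.07 -.057" "4 8 12 12 8 4" "4 8 12 12 8 4"; python3 step.py "" "" "0 0 3 6 6 3" 0
```

```text
lean thru rows [-0.021 -0.027 -0.03  -0.026 -0.017 -0.008]
t 23.1 tcp [0.4412 0.1043 0.227 ] phi cmd/meas -0.06 -0.0635 yaw 0.0013 pitch 0.0005
scene th 0.002 inn 0.009 [-0.6 -0.2] 473 | side th 0.001 inn -0.006 [-0.6 -0.6] 501 | scene th 0.011 inn 0.003 [-0.6 -0.3] 478 | side th 0.006 inn -0.006 [-0.6 -0.6] 503 | 
x [ 0.012   0.0282 -0.0026] sd [0.0043 0.0206 0.005 ]
plan dphi [ 0.056  0.044  0.002 -0.031 -0.033 -0.011] ax [-0.056 -0.044 -0.002  0.031  0.033  0.011] yroll [-3.2 -2.5 -0.1  1.7  1.9  0.6] pred lean [ 0.01   0.005 -0.    -0.004 -0.004 -0.002  0.003] w 0.001

x [ 0.012   0.0282 -0.0026] sd [0.0043 0.0206 0.005 ]
plan dphi [ 0.004  0.038  0.038  0.011 -0.016 -0.022] ax [-0.004 -0.038 -0.038 -0.011  0.016  0.022] yroll [-0.2 -2.2 -2.2 -0.6  0.9  1.2] pred lean [ 0.013  0.011  0.006  0.001 -0.003 -0.003  0.   ] w 0.01
```

send_rows(
  increments="1 -1 -7.2 1 -0.056 0 0.003;1 -2 -10.5 1 -0.044 0 0.003;1 -2 -12.1 1.5 -0.002 0 0.003;1 -2 -10.3 1.5 0.031 0 0.003;1 -2 -6.1 1 0.033 0 0.003;1 -1 -3.4 1 0.011 0 0.003",
)

```text
time_s: 23.9
tcp_pos: [0.4313, 0.1542, 0.2196]
tool_rot: [[1.0, -0.017, 0.001], [-0.017, -0.999, 0.034], [0.0, -0.034, -0.999]]
wrist_force: [0.1, -0.8, -8.0]
grip_width: 0.0293
finger_force: 62.9
```

```bash
python3 step.py ".056 .044 .002 -.031 -.033 -.011" "4 8 12 12 8 4" "4 8 12 12 8 4"; python3 step.py "" "" "0 0 3 6 6 3" 0;python3 -c "
from ctl import *
R,o=carrier(robot.observe());print(o,o+R@[.06,0,.125])"
```

```text
lean thru rows [ 0.01   0.005 -0.    -0.004 -0.004 -0.002]
t 23.9 tcp [0.4313 0.1542 0.2196] phi cmd/meas -0.033 -0.0337 yaw -0.0165 pitch 0.0002
scene th -0.009 inn -0.007 [-0.6 -0.4] 487 | side th -0.010 inn -0.003 [-0.5 -0.6] 531 | scene th -0.006 inn 0.002 [-0.5 -0.4] 488 | side th -0.012 inn -0.005 [-0.6 -0.7] 535 | 
x [-0.0106 -0.0303 -0.004 ] sd [0.0043 0.0206 0.005 ]
plan dphi [ 0.07   0.07   0.025 -0.07  -0.07  -0.048] ax [-0.07  -0.07  -0.025  0.07   0.07   0.048] yroll [-4.  -4.  -1.4  4.   4.   2.7] pred lean [-0.017 -0.024 -0.026 -0.023 -0.015 -0.006  0.005] w 0.013

x [-0.0106 -0.0303 -0.004 ] sd [0.0043 0.0206 0.005 ]
plan dphi [ 0.07   0.044 -0.016 -0.044 -0.037 -0.011] ax [-0.07  -0.044  0.016  0.044  0.037  0.011] yroll [-4.  -2.5  0.9  2.5  2.1  0.6] pred lean [-0.013 -0.011 -0.008 -0.006 -0.004 -0.002  0.003] w -0.0
[0.47363354 0.15870641 0.03882653] [0.53352491 0.15358247 0.16377359]
```

send_rows(
  increments="1 -1 -8 1 -0.07 0 0;1 -2 -12 1.5 -0.07 0 0;1 -2 -13.4 1.5 -0.025 0 0;1 -2 -8 1.5 0.07 0 0;1 -2 -4 1 0.07 0 0;1 -1 -1.3 1 0.048 0 0",
)

```text
time_s: 24.7
tcp_pos: [0.4223, 0.2001, 0.2093]
tool_rot: [[1.0, -0.017, 0.002], [-0.017, -0.998, 0.059], [0.001, -0.059, -0.998]]
wrist_force: [-0.1, -0.1, -9.1]
grip_width: 0.0294
finger_force: 62.8
```

```bash
python3 step.py ".07 .07 .025 -.07 -.07 -.048" "4 8 12 12 8 4" "1 3 4 4 2 1"; python3 step.py "" "" "0 0 0 0 0 0" 0;python3 - <<'E'
from ctl import *
R,o=carrier(robot.observe());print(o,o+R@[.06,0,.125])
for n in("scene","side"):
    im=cv2.imread(f"pics/{n}0.png")[...,::-1].copy();hsv=cv2.cvtColor(im,cv2.COLOR_RGB2HSV)
    m=cv2.inRange(hsv,np.array((0,150,80)),np.array((5,255,255)))|cv2.inRange(hsv,np.array((175,150,80)),np.array((179,255,255)))
    Y,X=np.nonzero(m);Q=np.array([onz(n,p,.235)[:2] for p in zip(X,Y)])
    for sg in(1,-1):
        for x in np.arange(.58,.70,.01):
            k=(abs(Q[:,0]-x)<.006)&(sg*(Q[:,1]-.2155)>0)&(abs(Q[:,1]-.2155)<.08)
            if k.sum()>2: print(n,sg,round(x,3),k.sum(),Q[k,1].mean().round(4),end=" ; ")
        print()
E
```

```text
lean thru rows [-0.017 -0.024 -0.026 -0.023 -0.015 -0.007]
t 24.7 tcp [0.4223 0.2001 0.2093] phi cmd/meas -0.056 -0.0588 yaw -0.0169 pitch 0.0005
scene th 0.004 inn 0.010 [-0.6 -0.4] 504 | side th -0.000 inn -0.009 [-0.7 -0.7] 570 | scene th 0.013 inn 0.006 [-0.6 -0.3] 504 | side th 0.006 inn -0.008 [-0.6 -0.7] 570 | 
x [ 0.0123  0.0261 -0.0038] sd [0.0043 0.0206 0.005 ]
plan dphi [ 0.013  0.032  0.024  0.004 -0.009 -0.009] ax [-0.013 -0.032 -0.024 -0.004  0.009  0.009] yroll [-0.7 -1.8 -1.3 -0.2  0.5  0.5] pred lean [ 0.012  0.008  0.003 -0.001 -0.001 -0.001  0.   ] w 0.003

x [ 0.0123  0.0261 -0.0038] sd [0.0043 0.0206 0.005 ]
plan dphi [-0.008  0.027  0.036  0.021  0.002 -0.01 ] ax [ 0.008 -0.027 -0.036 -0.021 -0.002  0.01 ] yroll [ 0.4 -1.5 -2.  -1.2 -0.1  0.6] pred lean [ 0.012  0.009  0.005  0.001 -0.    -0.001 -0.001] w 0.006
[0.46461574 0.20866875 0.02875084] [0.52444614 0.20071637 0.15357905]
scene 1 0.58 9 0.2606 ; scene 1 0.59 19 0.2545 ; scene 1 0.6 18 0.2434 ; scene 1 0.61 18 0.2401 ; scene 1 0.62 17 0.2393 ; scene 1 0.63 15 0.2396 ; scene 1 0.64 16 0.2388 ; scene 1 0.65
[... 301 characters left out ...]
.65 23 0.1766 ; scene -1 0.66 23 0.1765 ; scene -1 0.67 23 0.1763 ; scene -1 0.68 22 0.1765 ; scene -1 0.69 3 0.1776 ; 
side 1 0.58 9 0.2671 ; side 1 0.59 32 0.2617 ; side 1 0.6 34 0.2515 ; side 1 0.61 29 0.2442 ; side 1 0.62 28 0.2432 ; side 1 0.63 26 0.2435 ; side 1 0.64 26 0.243 ; side 1 0.65 27 0.2421 ; side 1 0.66 27 0.242 ; side 1 0.67 24 0.242 ; side 1 0.68 24 0.2419 ; side 1 0.69 24 0.2414 ; 
side -1 0.58 13 0.161 ; side -1 0.59 37 0.1649 ; side -1 0.6 40 0.1737 ; side -1 0.61 29 0.1795 ; side -1 0.62 24 0.1802 ; side -1 0.63 20 0.1814 ; side -1 0.64 19 0.1813 ; side -1 0.65 19 0.1803 ; side -1 0.66 17 0.1812 ; side -1 0.67 19 0.1813 ; side -1 0.68 18 0.182 ; side -1 0.69 23 0.1814 ;
```

send_rows(
  increments="1 0 -1.6 0 -0.01 0 0;1 0 -3.7 0 -0.03 0 0;1 0 -4.4 0 -0.025 0 0;1 0 -3.3 0 -0.006 0 0;1 0 -0.7 0 0.006 0 0;1 0 -0.5 0 0.009 0 0",
)

```text
time_s: 25.5
tcp_pos: [0.4223, 0.2143, 0.2095]
tool_rot: [[1.0, -0.017, -0.0], [-0.017, -1.0, 0.002], [-0.0, -0.002, -1.0]]
wrist_force: [0.3, 0.5, -8.7]
grip_width: 0.0294
finger_force: 62.8
```

```bash
python3 step.py ".01 .03 .025 .006 -.006 -.009" "1 2 3 3 1 1" "0 0 0 0 0 0"; cat > pos.py <<'E'
from ctl import *
s=robot.observe();R,o=carrier(s);p=o+R@[.06,0,.125];x=json.load(open("st.json"))["x"]
print("pivot",p.round(4),"line err mm",((.2112-.017*(p[0]-.557)-p[1])*1e3).round(1),"x to go",((.617-p[0])*1e3).round(1),"o",o.round(4),"yaw",round(np.arctan2(R[1,0],R[0,0]),4))
E
python3 pos.py; python3 - <<'E'
import cv2
b=cv2.imread("pics/last.png");cv2.imwrite("pics/crop5.png",cv2.resize(b[150:350,180:360],None,fx=3,fy=3,interpolation=2))
E
```

```text
lean thru rows [0.012 0.008 0.004 0.001 0.    0.   ]
t 25.5 tcp [0.4223 0.2143 0.2095] phi cmd/meas 0.0 -0.0017 yaw -0.0166 pitch -0.0002
scene th -0.007 inn -0.007 [-0.6 -0.4] 507 | side th -0.015 inn -0.008 [-0.6 -0.7] 579 | scene th -0.010 inn 0.002 [-0.6 -0.4] 505 | side th -0.021 inn -0.008 [-0.6 -0.7] 570 | 
x [-0.0178 -0.0415 -0.006 ] sd [0.0043 0.0206 0.005 ]
plan dphi [ 0.07   0.012 -0.041 -0.044 -0.017  0.008] ax [-0.07  -0.012  0.041  0.044  0.017 -0.008] yroll [-4.  -0.7  2.3  2.5  1.  -0.4] pred lean [-0.02  -0.017 -0.011 -0.005 -0.001  0.001  0.002] w -0.008
pivot [0.5245 0.2117 0.1537] line err mm 0.0 x to go 92.5 o [0.4645 0.213  0.0287] yaw -0.0181
```

View pics/crop5.png

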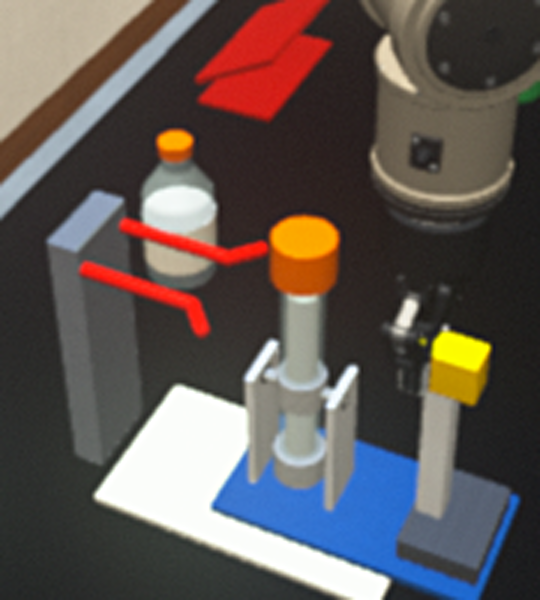

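Picture: the column stands upright just before the fork. The fork is at (200,260), the head at (304,255), and the plate is over the pad's near end. Now entering along +x.

send_rows(
  increments="1 3 -3.7 0 -0.065 0 0;1 6 -0.7 0 -0.012 0 0;1 7 2.1 0 0.038 0 0;1 7 2.4 0 0.042 0 0;1 5 0.7 0 0.012 0 0;1 3 -0.6 0 -0.01 0 0",
)

```text
time_s: 26.3
tcp_pos: [0.4541, 0.2121, 0.2098]
tool_rot: [[1.0, -0.02, 0.0], [-0.02, -1.0, 0.006], [0.0, -0.006, -1.0]]
wrist_force: [-0.2, 0.6, -8.7]
grip_width: 0.029
finger_force: 62.9
```

```bash
python3 step.py ".065 .012 -.038 -.042 -.012 .01" "0 0 0 0 0 0" "0 0 0 0 0 0"; python3 pos.py
```

```text
lean thru rows [-0.02  -0.018 -0.013 -0.008 -0.005 -0.003]
t 26.3 tcp [0.4541 0.2121 0.2098] phi cmd/meas -0.005 -0.0056 yaw -0.0195 pitch 0.0001
scene th 0.010 inn 0.013 [-0.7 -0.3] 523 | side th 0.001 inn -0.010 [-0.5 -0.7] 561 | scene th 0.010 inn 0.003 [-0.7 -0.3] 516 | side th 0.004 inn -0.006 [-0.5 -0.7] 563 | 
x [ 0.0082  0.0138 -0.0055] sd [0.0043 0.0206 0.005 ]
plan dphi [-0.023  0.005  0.02   0.016  0.004 -0.005] ax [ 0.023 -0.005 -0.02  -0.016 -0.004  0.005] yroll [ 1.3 -0.3 -1.1 -0.9 -0.2  0.3] pred lean [ 0.009  0.007  0.004  0.002  0.    -0.001 -0.001] w 0.004
pivot [0.5551 0.2126 0.1537] line err mm -1.4 x to go 61.9 o [0.4951 0.2143 0.0287] yaw -0.0162
```

send_rows(
  increments="1 4 1.7 0 0.023 0 0;1 7 0.2 0 -0.005 0 0;1 8 -0.6 0 -0.02 0 0;1 8 -0.8 0 -0.015 0 0;1 6 -0.2 0 -0.003 0 0;1 3 0.3 0 0.005 0 0",
)

```text
time_s: 27.1
tcp_pos: [0.4899, 0.2129, 0.2096]
tool_rot: [[1.0, -0.016, -0.0], [-0.016, -1.0, -0.009], [-0.0, 0.009, -1.0]]
wrist_force: [-0.3, 0.8, -9.1]
grip_width: 0.0292
finger_force: 62.9
```

```bash
python3 step.py "-.023 .005 .02 .015 .003 -.005" "-.4 -.5 -.5 0 0 0" "0 0 0 0 0 0"; python3 pos.py
```

```text
lean thru rows [0.009 0.008 0.006 0.003 0.002 0.001]
t 27.1 tcp [0.4899 0.2129 0.2096] phi cmd/meas 0.01 0.0088 yaw -0.0162 pitch -0.0003
scene th -0.011 inn -0.012 [-0.7 -0.3] 536 | side th -0.020 inn -0.008 [-0.1 -0.3] 515 | scene th -0.012 inn 0.007 [-0.7 -0.2] 530 | side th -0.021 inn -0.003 [-0.1 -0.4] 516 | 
x [-0.0212 -0.0451 -0.0075] sd [0.0043 0.0206 0.005 ]
plan dphi [ 0.07   0.014 -0.045 -0.05  -0.021  0.009] ax [-0.07  -0.014  0.045  0.05   0.021 -0.009] yroll [-4.  -0.8  2.6  2.8  1.2 -0.5] pred lean [-0.024 -0.02  -0.013 -0.006 -0.001  0.001  0.002] w -0.009
pivot [0.5911 0.2097 0.1537] line err mm 1.0 x to go 25.9 o [0.5311 0.2096 0.0287] yaw -0.0175
```

send_rows(
  increments="1 3 -4.2 0 -0.07 0 0;1 5 -1.1 0 -0.014 0 0;1 6 2.3 0 0.045 0 0;1 6 2.1 0 0.04 0 0;1 4 0.5 0 0.012 0 0;1 2 -0.2 0 -0.003 0 0",
)

```text
time_s: 27.9
tcp_pos: [0.5159, 0.2114, 0.2101]
tool_rot: [[1.0, -0.019, 0.0], [-0.019, -1.0, 0.001], [0.0, -0.001, -1.0]]
wrist_force: [-0.6, -0.2, -8.4]
grip_width: 0.029
finger_force: 62.9
```

```bash
python3 step.py ".07 .014 -.045 -.04 -.012 .003" ".3 .3 .4 0 0 0" "0 0 0 0 0 0"; python3 pos.py; python3 - <<'E'
import cv2
b=cv2.imread("pics/last.png");cv2.imwrite("pics/crop6.png",cv2.resize(b[180:360,180:340],None,fx=3.3,fy=3.3,interpolation=2))
E
```

```text
lean thru rows [-0.024 -0.021 -0.015 -0.007 -0.001  0.004]
t 27.9 tcp [0.5159 0.2114 0.2101] phi cmd/meas 0.0 -0.001 yaw -0.0188 pitch 0.0001
scene th 0.025 inn 0.021 [-0.7 -0.3] 545 | side th 0.022 inn -0.007 [ 0.1 -0.2] 503 | scene th 0.032 inn 0.003 [-0.7 -0.3] 554 | side th 0.030 inn -0.005 [ 0.1 -0.2] 505 | 
x [ 0.0375  0.0906 -0.0056] sd [0.0043 0.0206 0.005 ]
plan dphi [-0.07  -0.07   0.023  0.07   0.07   0.028] ax [ 0.07   0.07  -0.023 -0.07  -0.07  -0.028] yroll [ 4.   4.  -1.3 -4.  -4.  -1.6] pred lean [ 0.045  0.045  0.036  0.023  0.011  0.002 -0.004] w 0.001
pivot [0.617  0.2112 0.154 ] line err mm -1.0 x to go -0.0 o [0.557  0.2123 0.029 ] yaw -0.0163
```

View pics/crop6.png

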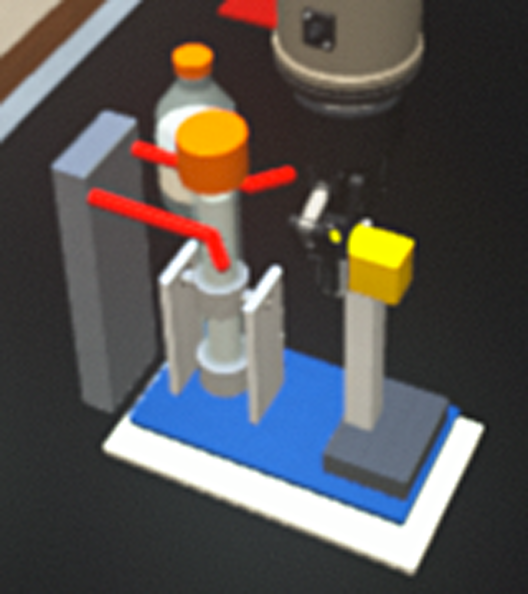

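Picture: the column is between the prongs and the carrier is over the pad. I'll correct the lean while lowering.

send_rows(
  increments="1 0 4.5 0 0.07 0 0;1 0 3.9 0 0.065 0 0;1 0 -1.1 1 -0.02 0 0;1 0 -3.7 3 -0.065 0 0;1 0 -2.8 3 -0.05 0 0;1 0 0 3 0 0 0",
)

```text
time_s: 28.7
tcp_pos: [0.5148, 0.2149, 0.2005]
tool_rot: [[1.0, -0.013, 0.0], [-0.013, -1.0, 0.0], [0.0, -0.0, -1.0]]
wrist_force: [-1.0, 1.5, -8.8]
grip_width: 0.0293
finger_force: 63.0
```

```bash
python3 step.py "-.07 -.065 .02 .065 .05 0" "-.5 -.5 0 0 0 0" "0 0 0 0 0 0"; python3 pos.py; sed -i 's/<.2 and/<.25 and/' plate.py; python3 plate.py .028
```

```text
lean thru rows [0.045 0.046 0.038 0.025 0.013 0.001]
t 28.7 tcp [0.5148 0.2149 0.2005] phi cmd/meas 0.0 -0.0002 yaw -0.0131 pitch 0.0004
scene th -0.024 inn -0.024 [-0.7 -0.2] 539 | side th -0.032 inn -0.001 [ 0.1 -0.2] 485 | scene th -0.041 inn 0.000 [-0.7 -0.2] 541 | side th -0.049 inn 0.001 [ 0.1 -0.2] 487 | 
x [-0.0597 -0.2013 -0.0089] sd [0.0043 0.0206 0.005 ]
plan dphi [ 0.07   0.07  -0.015 -0.012 -0.006  0.005] ax [-0.07  -0.07   0.015  0.012  0.006 -0.005] yroll [-4.  -4.   0.8  0.7  0.3 -0.3] pred lean [-0.079 -0.093 -0.1   -0.103 -0.103 -0.1   -0.082] w 0.122
pivot [0.6173 0.21   0.1443] line err mm 0.2 x to go -0.3 o [0.5572 0.2113 0.0193] yaw -0.0175
28.9 [0.5153 0.2117 0.2003] 0.02899593520945729 [-0.62  0.27 -8.75] [0.002 0.36  0.019]
scene plate [0.5535 0.2328] [0.0725 0.2388] 89.51 ext [[0.4343999922275543, 0.6730999946594238], [0.19689999520778656, 0.26980000734329224]]
side plate [0.556  0.2136] [0.1226 0.2338] 89.61 ext [[0.43869999051094055, 0.6732000112533569], [0.15219999849796295, 0.27570000290870667]]
col+y [0.6724 0.2673 0.0275] handle+y [0.4396 0.2716 0.0295] nosedown 0.009
```

send_rows(
  increments="1 0 0 1 0 0.012 0;1 0 0 2 0 0.012 0;1 0 0 2 0 0 0;1 0 0 2 0 0 0;1 0 0 1.5 0 0 0;1 0 0 1 0 0 0;1 0 0 0 0 0 0",
)

```text
time_s: 29.7
tcp_pos: [0.5159, 0.212, 0.1912]
tool_rot: [[1.0, -0.017, 0.025], [-0.017, -1.0, 0.001], [0.024, -0.001, -1.0]]
wrist_force: [0.5, -1.0, -2.8]
grip_width: 0.0297
finger_force: 63.8
```

```bash
python3 plate.py .022;python3 pos.py; python3 - <<'E'
from ctl import *
for n in("scene","side"):
    im=cv2.imread(f"pics/{n}3.png")[...,::-1].copy();s=robot.observe();R,o=carrier(s)
    for th in(-.08,0,.08):print(n,th,headpx(n,R,o,th).round(1),bbox(n,im,headpx(n,R,o,-.05))[0].round(1))
E
```

```text
29.7 [0.5159 0.212  0.1912] 0.029656778798948208 [ 0.49 -0.99 -2.81] [-0.309  0.449  0.023]
scene plate [0.5619 0.2344] [0.0717 0.2297] 89.0 ext [[0.44760000705718994, 0.6769999861717224], [0.19930000603199005, 0.2718000113964081]]
side plate [0.5592 0.2181] [0.1177 0.2352] 88.74 ext [[0.4415000081062317, 0.6775000095367432], [0.15860000252723694, 0.27900001406669617]]
col+y [0.6765 0.2676 0.0204] handle+y [0.4453 0.2709 0.0157] nosedown -0.019
pivot [0.6192 0.2103 0.1378] line err mm -0.2 x to go -2.2 o [0.5622 0.2115 0.0113] yaw -0.0175
scene -0.08 [327.3 223.4] [329.3 222.8]
scene 0 [330.6 225.6] [329.3 222.8]
scene 0.08 [334.  228.2] [329.3 222.8]
side -0.08 [247.2 226.7] [247.  228.7]
side 0 [245.  229.2] [247.  228.7]
side 0.08 [242.8 232. ] [247.  228.7]
```

send_rows(
  increments="1 0 0 1 0 0 0;1 0 0 0.5 0 0 0;1 0 0 0 0 0 0;0.8 0 0 0 0 0 0;0.6 0 0 0 0 0 0;0.3 0 0 0 0 0 0;0 0 0 0 0 0 0;0 0 0 0 0 0 0;0 0 0 0 0 0 0;0 0 0 0 0 0 0;0 0 0 -10 0 0 0;0 0 0 -15 0 0 0;0 0 0 -20 0 0 0;0 0 0 -20 0 0 0;0 -10 0 -20 0 0 0;0 -10 0 -20 0 0 0;0 -10 0 -10 0 0 0;0 0 0 0 0 0 0;0 0 0 0 0 0 0;0 0 0 0 0 0 0",
)

```text
time_s: 31.8
tcp_pos: [0.4829, 0.2122, 0.3029]
tool_rot: [[1.0, -0.018, 0.023], [-0.018, -1.0, 0.0], [0.023, -0.001, -1.0]]
wrist_force: [-0.6, 0.7, 0.1]
grip_width: 0.0854
finger_force: 0.0
```

```bash
python3 - <<'E'
from ctl import *
s=robot.observe();print(s["time_s"],s["tcp_pos"],s["grip_width"],s["wrist_force"])
a=robot.snapshot("scene");b=robot.snapshot("side")
cv2.imwrite("pics/fin.png",cv2.resize(np.hstack([a[180:350,270:420],b[190:360,180:340]])[...,::-1],None,fx=2.5,fy=2.5,interpolation=2))
E
```

```text
31.8 [0.48290387 0.21220536 0.30292806] 0.08536469042388171 [-0.61088882  0.67059461  0.06527751]
```

View pics/fin.png

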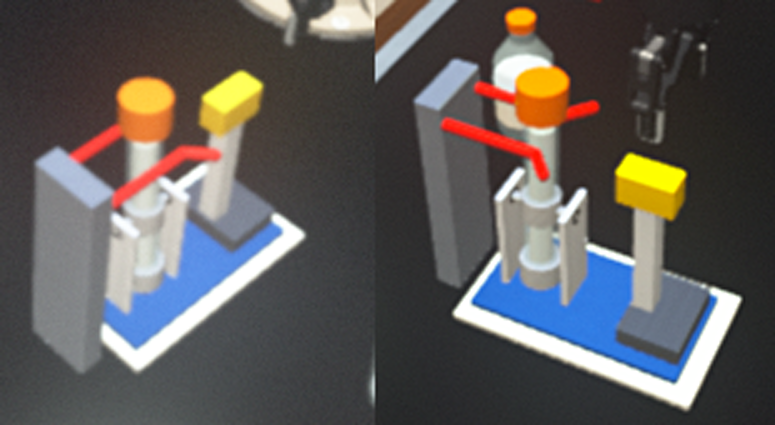

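Picture: the carrier sits squarely on the pad with even white margins. The column stands between the prongs, and the gripper is open and clear.

```bash
python3 -c "
from cell import robot
print(robot.sign_off())"
```

```text
the job is handed in; nothing more can be done
None
```

The job is handed in at about 32 s: the column was balanced free for about 5 s (measured lean within about 0.05 rad), carried across upright and stood between the prongs, and the carrier sits square on the pad, released; it took a second grip, and the column rests against the −y prong at about 0.07 rad, having tipped slowly onto it in the final lowering.

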